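Dip the compressor's oil and hold the stick to the magnifier

TASK

Check the compressor's oil: take the wiped dipstick from the drip tray, push it down the compressor's dipstick tube until its collar sits fully home on the tube mouth, then draw it out again. Finish while still holding it in the gripper, level and still, with its tip about 10 cm under the middle of the magnifier lamp's lens so that it can be read. Keep the rod off the bench, do not bump the lamp, and leave everything else on the bench where it is.

Things in the scene. Friction and masses are not known exactly. Their poses are not given: they have to be found in the camera images.
- dip_grip (a point): centre of the dipstick's red grip, a square bar 50 mm long, 20 x 20 mm. The dipstick is one straight rigid part, 192 mm long, 55 to 112 g; its x axis runs from grip to tip: grip to 25 mm from here, black neck (10 mm dia) to 41, brass collar (26 mm dia) 41 to 47, steel rod (6 mm dia) 47 to the tip at 167. It starts level, axis 50 mm above the bench. Balance point about 50 mm from here
- dip_collar (a point): centre of the collar's tip-side face, 47 mm from the grip's centre; this face lands on the tube mouth
- dip_tip (a point): the dipstick's tip, 120 mm beyond the collar's face; axes as the dipstick's
- drip_tray: fixed steel tray 112 x 90 mm, origin under its centre on the bench. The dipstick starts along its x axis, neck and rod in notches in the tops of the end walls (at x = -54.5 and +54.5 mm, 59 mm high), tip to +x. The whole grip sticks out free past the -x wall, its centre 87.5 mm from the tray's centre; the collar stands just inside that wall, so lift the stick straight up
- compressor: fixed piston air compressor, origin on the bench under the centre of its grey crankcase (110 mm cube), which stands under a finned cylinder and head 237 mm high; green motor on its +y side, 191 mm high; base plate 220 mm in x, from -90 to +330 mm in y. The red-ended dipstick tube leans out of the crankcase's front (-x) face
- tube_mouth (a point): centre of the mouth of the compressor's dipstick tube (steel, red end), 150 mm above the bench, 105 mm to -x of the compressor's origin. Its z axis points out along the bore, 45 degrees above level, towards the compressor's front (-x). 23 mm outside at the mouth, flared inside from 18 mm at the mouth to a 12 mm bore 20 mm down, free for the rod's whole length
- lamp: fixed magnifier lamp, origin on the bench right below the middle of its lens; its round base (170 mm diameter) stands 300 mm away along the lamp's -y; a dark gooseneck up to 440 mm high runs from there to a flat white ring head, 154 mm diameter, whose underside is 335 mm above the bench
- lens (a point): centre of the underside of the lamp's round glass lens (100 mm diameter), level, 347 mm above the bench; the space below it is free but for low loose things lying on the bench
- board: bystander: loose green circuit board, 110 x 85 mm, 20 mm high, under or near the lamp; origin at the centre of its underside
- screwdriver: bystander: loose screwdriver with a blue handle, lying down, about 30 mm high
- spool: bystander: loose solder spool standing on end, 60 mm diameter, 54 mm high; origin at the centre of its underside
- tub: bystander: loose yellow tub, 88 mm diameter, 55 mm high; origin at the centre of its underside
- jar: bystander: loose jar with a white lid, 54 mm diameter, 75 mm high; origin at the centre of its underside
- oil_bottle: bystander: loose grey oil bottle with a black cap, 64 mm diameter, 190 mm high; origin at the centre of its underside
- multimeter: bystander: loose black multimeter lying on its back, 150 x 76 mm, 43 mm high; origin at the centre of its underside
Things that resemble listed ones, but are neither listed nor needed, are in the scene too. What is meant by the part that bears dip_grip is not pink or turquoise, and is the larger of those in its own colour.

How it is judged:
On the way, in this order (a step that is already met when the one before it is completed fails the run):
1. the dipstick is pushed home in the tube: its collar's face within 7 mm of the mouth's centre and within 4 mm of the mouth along the bore, in line within 9 degrees (distance between dip_collar and tube_mouth below 0.007 m and z of dip_collar in the frame of tube_mouth below 0.004 m and angle between the x axis of dip_tip and the z axis of tube_mouth, either way round below 0.157 rad), for 0.1 s.
2. the dipstick is drawn right out: its tip is at least 10 mm outside the mouth and the gripper holds it (z of dip_tip in the frame of tube_mouth above 0.01 m and contact force between the fingers and dipstick above 1 N), for 0.1 s.
At the end, for the whole second after the job is handed in: The gripper still holds the dipstick, at rest and clear of the lamp, compressor and tray: its tip within 30 mm of the lens's axis and 50 to 150 mm below the lens, the stick level within 10 degrees (horizontal distance between dip_tip and lens below 0.03 m and z of dip_tip in the frame of lens between -0.15 and -0.05 m and angle between dip_tip's own x axis and vertical between 1.396 and 1.745 rad and linear speed of dipstick below 0.02 m/s and contact force between the fingers and dipstick above 1 N and contact force between dipstick and lamp below 0.1 N and contact force between dipstick and compressor below 0.1 N and contact force between dipstick and drip_tray below 0.1 N); the arm keeps its last pose, push and grip.
It fails at once if the dipstick's rod touches the bench (its tip comes within 10 mm of it) (height (world z) of dip_tip below 0.01 m).
It fails at once if the lamp is bumped (more than 3 N) (contact force between lamp and anything else above 3 N).
It fails at once if something else on the bench is shifted by more than 25 mm (distance of any of board, screwdriver, spool, tub, jar, oil_bottle, multimeter from where it was at the start of the episode above 0.025 m).
It also fails if it takes over 51 s, if anything falls off the work surface, if the arm or the gripper's body presses on something with over 40 N, if the wrist force passes 120 N, or if a joint passes its speed limit or range.

ROBOT

A 6-joint arm with a two-finger parallel gripper is mounted at the origin on the work surface. World frame = base frame: x ahead of the robot, y to its left, z up, the work surface at z = 0. Lengths are in m, angles in rad, forces in N, time in s.
With the tool pointing down it reaches from about 0.325 to 0.9 m from the base axis. Payload 6.1 kg.
Tool frame: the origin (TCP) lies where the fingers leave the gripper's body, on its centre line; the fingertips stand 73 mm ahead of it and the grasp point (between the pads) lies 54 mm ahead of it; y points along the fingers, x is the direction in which the jaws open and shut, and the axes are right-handed (so a half turn about y gives the same grasp; the last joint's range is limited). The gripper opens to 85 mm and grips with 20 to 120 N. Pads are 22 mm wide; open, the fingers measure 114 mm over their backs; the gripper's body (76 mm by 85 mm) begins 54 mm behind the grasp point. The pads swing forward as they close: fully open they stand 13 mm farther back than shut.
Start: joints at [1.18, 0.22, 1.526, -0, 1.395, -0.126], TCP at [0.164, 0.603, 0.304] pointing down, gripper open.
Joint ranges: [-2.98, 2.98], [-0.91, 2.08], [0.09, 2.57], [-1.24, 4.39], [0.2, 2.65], [-2.68, 2.68]. Speed limits (rad/s): [2.57, 2.57, 3.01, 3.14, 3.14, 3.14].

INTERFACE

Orientations are given as a rotation vector (axis times angle).
In Python, from bench import telemetry, vision, job gives the robot as it stands.
- The arm moves only by the tool apply_moves, never from a script. Its argument "rows" is a list of rows, each an object with "dp": the shift along the tool's x, y, z in m, a list of three; "roll": the turn about the tool's y in degrees; "gripper": the finger opening in m, from 0 to 0.0854. In form: [{"dp": [dx, dy, dz], "roll": roll, "gripper": gripper}, ...]. A call has 1 to 20 rows; each row shifts and turns the commanded pose from where the row before left it, along the tool's axes as they then stand; what a row does not reach is not made up. A row lasts 1/12 s, in which the tool goes at most 41.7 mm and 7.16 degrees, less where a joint would pass 70% of its speed; a pose out of reach is approached as far as the arm can. A call with a gripper value outside its range is refused whole. The fingers move at their own pace and stop on an object; the grip force is fixed at half the most. Time passes only in rows, so rows that do not move let the fingers close. It gives the time, the measured TCP pose, the force and the opening at its end, in the units of the state.
- telemetry.state(): the state, without advancing time (a new reading comes with each control period).
- vision.grab_frame(name): name is "side" or "top"; returns a dict with "color" (420x560x3 uint8, blue, green, red), "mtx" (3x3 intrinsics, pixels), "D" ([k1, k2, p1, p2, k3] as OpenCV has them; the pictures are not rectified), "world_from_camera" (4x4, takes a point from camera to world coordinates). Camera axes: x right, y down, z forward; pixel columns grow to the right and rows downward; lengths in m; the calibration is good to about 2 mm. A picture is of the moment at which its call begins. There is no depth.
- job.sign_off(): hands the job in, once; it reports no verdict.
Trained networks look in a picture, given as the dict that the camera call returned (one of the last four; its "shot" number tells which), for a name from the list of things; names that differ only in an ending like _2 or _b are one class to them, and where a whole thing is asked for, a point or a joint stands for the part that bears it (a point fixed in the world has none). Each returns a list of dicts, best first, with "p" (0 to 1); they miss things now and then, are a little off and sometimes report something else, mostly with a low value. They report only what shows in the picture. A call takes as long as a camera call. They do not tell look-alikes from the thing itself.
- vision.boxes_of(picture, target): "point" ([column, row] in pixels, amid what is visible of it).
- vision.regions_of(picture, target): "pixels" (420x560 bool, what is visible of it) and "point" ([column, row] in pixels, amid what is visible of it).
- vision.mark_of(picture, target): "point" ([column, row] in pixels: a listed point, or the origin of a listed thing).
The state is a dict: "time": time; "qpos": joint angles; "qvel": joint speeds; "joint_efforts": joint torques, N m; "ee_pos": TCP position; "tool_rot": TCP orientation; "ft_force": force on the tool from outside, world axes, zero at the start; "ft_torque": the same for the moment, N m; "grip_width": opening from 0.0 (shut) to 1.0 (fully open).
Only numpy, scipy, OpenCV 4.12 (cv2) and the standard library are available. Lean on these libraries where they do the work, as an engineer would, in place of code of your own. Each camera call takes 0.05 s, during which the arm holds its last target.

## Working session

There is one attempt and no reset: what is moved stays moved. The work goes in short steps, Python scripts to look and compute and a tool call to move; the robot and the scene stay as the last step left them, time stands still between calls to the robot, and variables do not carry over. Pictures are saved under pics/ and viewed, and the job is handed in when it is done.

Besides the shell and the picture viewer there is one more tool, called after "Emit:" as name(argument=value, ...), one argument or row to a line, values as JSON. apply_moves: Moves the arm, as the interface text tells. Its arguments: {"type":"object","properties":{"rows":{"type":"array","items":{"type":"object","properties":{"dp":{"type":"array","items":{"type":"number"}},"roll":{"type":"number"},"gripper":{"type":"number"}}}}},"required":["rows"]}

```bash
ls; mkdir -p pics; python3 - <<'E'
from bench import telemetry, vision, job
import cv2, numpy as np
s=telemetry.state(); print({k:np.round(v,3) for k,v in s.items()})
for n in ("side","top"):
    f=vision.grab_frame(n); cv2.imwrite(f"pics/{n}0.png",f["color"])
    print(n,f["mtx"],f["D"],np.round(f["world_from_camera"],3),f["shot"])
    for t in ["dip_grip","dip_collar","dip_tip","drip_tray","compressor","tube_mouth","lamp","lens"]:
        for r in vision.mark_of(f,t)[:4]: print(t,np.round(r["point"],1),round(r["p"],2))
E
```

```text
pics
{'time': np.float64(0.0), 'qpos': array([ 1.18 ,  0.221,  1.528,  0.   ,  1.395, -0.126]), 'qvel': array([-0.002,  0.   ,  0.   , -0.002,  0.   , -0.   ]), 'joint_efforts': array([-1.0000e-03, -4.9691e+01, -3.8938e+01, -0.0000e+00,  1.1000e-02,
        0.0000e+00]), 'ee_pos': array([0.163, 0.603, 0.303]), 'tool_rot': array([-1.324, -1.011,  1.013]), 'ft_force': array([-0.19 ,  0.948,  0.357]), 'ft_torque': array([-0.011, -0.008, -0.048]), 'grip_width': np.float64(0.998)}
side [[509.51558544   0.         278.1449061 ]
 [  0.         509.51558544 206.10111276]
 [  0.           0.           1.        ]] [-0.13144492  0.          0.          0.          0.        ] [[ 0.998 -0.027  0.048  0.398]
 [-0.054 -0.651  0.758 -1.383]
 [ 0.011 -0.759 -0.651  1.332]
 [ 0.     0.     0.     1.   ]] 1
dip_grip [259.9 264. ] 0.59
dip_grip [193.1 295. ] 0.56
dip_grip [272.4 236. ] 0.41
dip_grip [218.6 181.2] 0.38
dip_collar [289.  228.7] 0.7
dip_collar [249.3 262. ] 0.66
dip_collar [211.4 178.5] 0.64
dip_collar [203.1 302.5] 0.51
dip_tip [230.  321.9] 0.52
dip_tip [226.1 274.3] 0.43
drip_tray [29
[... 297 characters left out ...]
          1.        ]] [0.03578549 0.         0.         0.         0.        ] [[ 0.009 -0.999  0.051  0.413]
 [-1.    -0.008  0.019 -0.111]
 [-0.019 -0.051 -0.999  1.381]
 [ 0.     0.     0.     1.   ]] 2
dip_grip [278.3 220.3] 0.66
dip_grip [147.  289.2] 0.63
dip_grip [356.7 311.2] 0.54
dip_grip [308.9 237.4] 0.52
dip_collar [363.2 302. ] 0.66
dip_collar [278.4 219.8] 0.6
dip_collar [304.8 247.2] 0.56
dip_collar [273.6 205.8] 0.5
dip_tip [386.3 266.9] 0.71
dip_tip [258.5 163.7] 0.64
dip_tip [135.8 327.3] 0.48
dip_tip [313.9 277. ] 0.46
drip_tray [270.2 195. ] 0.81
compressor [154.2 139.2] 0.79
tube_mouth [162.  156.1] 0.62
lamp [161.5 156. ] 0.69
lens [381. 158.] 0.9
lens [279. 218.] 0.33
```

View pics/side0.png

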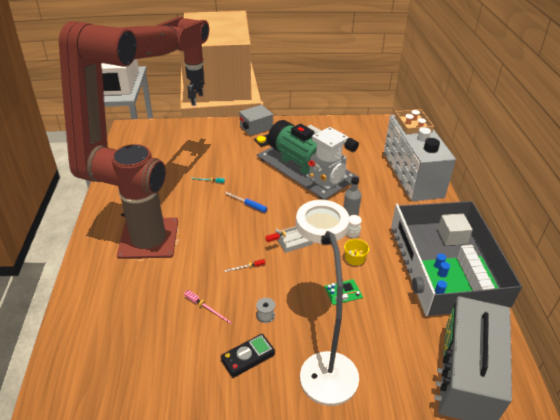

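View pics/top0.png

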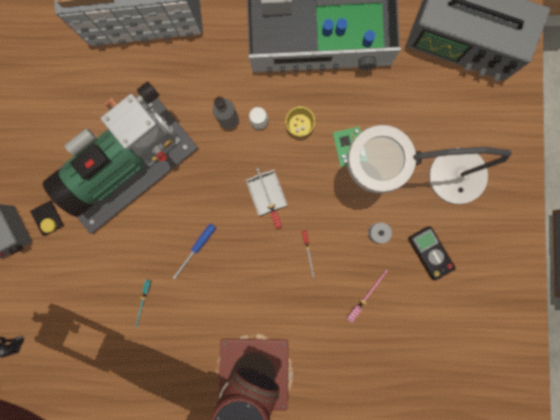

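```bash
cat > h.py <<'E'
import cv2, numpy as np
from scipy.spatial.transform import Rotation as R
def ray(f,px):
    u=cv2.undistortPoints(np.array([[px]],float),f["mtx"],np.array(f["D"]))[0,0]
    W=np.array(f["world_from_camera"]); d=W[:3,:3]@np.array([u[0],u[1],1.]); return W[:3,3],d/np.linalg.norm(d)
def atz(f,px,z):
    o,d=ray(f,px); return o+d*(z-o[2])/d[2]
def tri(fa,pa,fb,pb):
    o1,d1=ray(fa,pa);o2,d2=ray(fb,pb)
    A=np.stack([d1,-d2],1); t=np.linalg.lstsq(A,o2-o1,rcond=None)[0]
    a=o1+d1*t[0]; b=o2+d2*t[1]; return (a+b)/2, np.linalg.norm(a-b)
def proj(f,P):
    W=np.linalg.inv(np.array(f["world_from_camera"]))
    return cv2.projectPoints(np.atleast_2d(np.array(P,float)),cv2.Rodrigues(W[:3,:3])[0],W[:3,3],f["mtx"],np.array(f["D"]))[0][:,0]
def crop(f,c,w,h,s,name):
    x0=int(c[0]-w/2);y0=int(c[1]-h/2);x0=max(x0,0);y0=max(y0,0)
    im=f["color"][y0:y0+h,x0:x0+w]; cv2.imwrite(name,cv2.resize(im,None,fx=s,fy=s,interpolation=cv2.INTER_CUBIC)); print(name,"origin",x0,y0,"scale",s)
E
python3 - <<'E'
from bench import telemetry, vision, job
from h import *
import pickle
s=telemetry.state(); print(R.from_rotvec(s["tool_rot"]).as_matrix().round(3))
a=vision.grab_frame("top"); b=vision.grab_frame("side")
pickle.dump((a,b),open("f0.pkl","wb"))
crop(a,(280,205),100,75,8,"pics/t_tray.png")
crop(b,(285,235),100,75,8,"pics/s_tray.png")
crop(a,(140,150),140,105,5.7,"pics/t_comp.png")
crop(b,(310,160),120,90,6.5,"pics/s_comp.png")
for n in ["board","screwdriver","spool","tub","jar","oil_bottle","multimeter"]:
    r=vision.mark_of(a,n)
    if r: print(n,np.round(r[0]["point"]),round(r[0]["p"],2),atz(a,r[0]["point"],0).round(3))
E
```

```text
[[ 0.262  0.    -0.965]
 [ 0.965  0.     0.262]
 [ 0.    -1.    -0.   ]]
pics/t_tray.png origin 230 167 scale 8
pics/s_tray.png origin 235 197 scale 8
pics/t_comp.png origin 70 97 scale 5.7
pics/s_comp.png origin 250 115 scale 6.5
board [352. 149.] 0.64 [ 0.681 -0.295  0.   ]
screwdriver [195. 254.] 0.85 [0.355 0.184 0.   ]
spool [377. 232.] 0.76 [ 0.425 -0.373 -0.   ]
tub [300. 126.] 0.75 [ 0.754 -0.135  0.   ]
jar [258. 116.] 0.58 [ 0.783 -0.004  0.   ]
oil_bottle [232. 120.] 0.56 [0.772 0.078 0.   ]
multimeter [428. 253.] 0.97 [ 0.365 -0.527  0.   ]
```

View pics/t_tray.png

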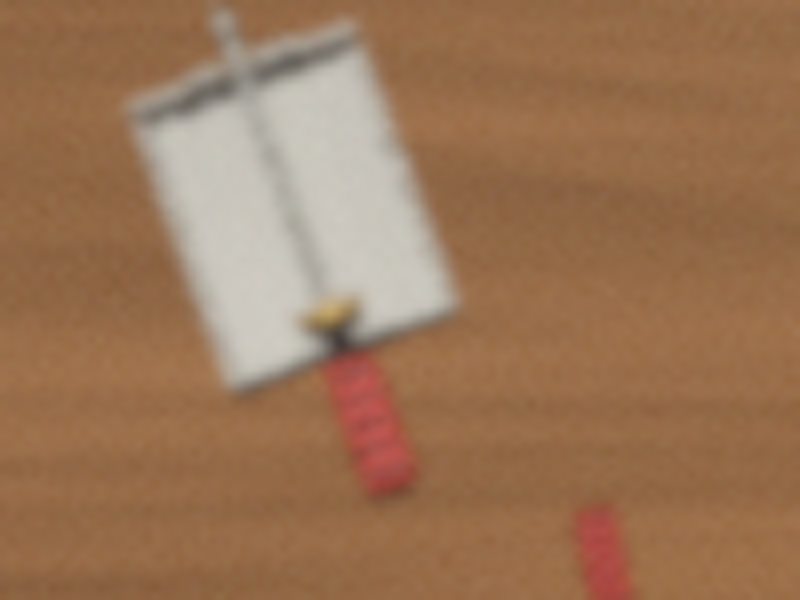

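View pics/s_tray.png

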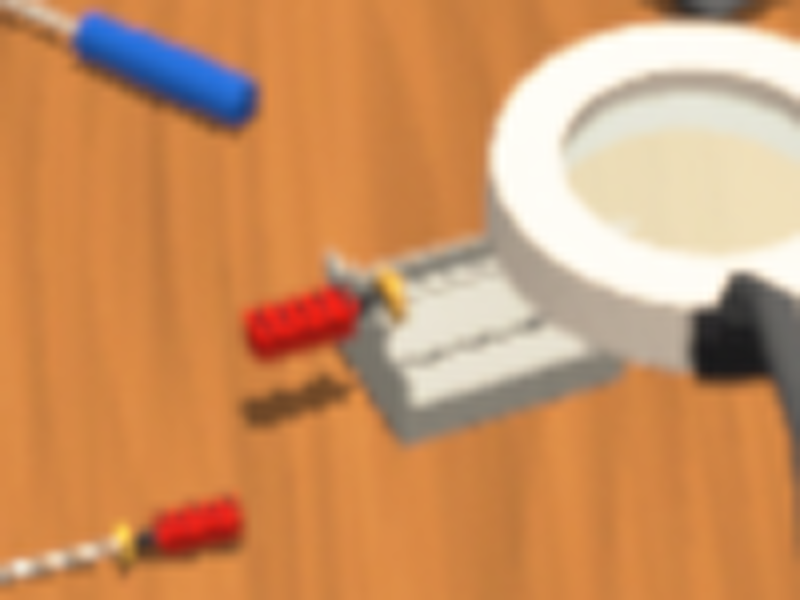

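View pics/t_comp.png

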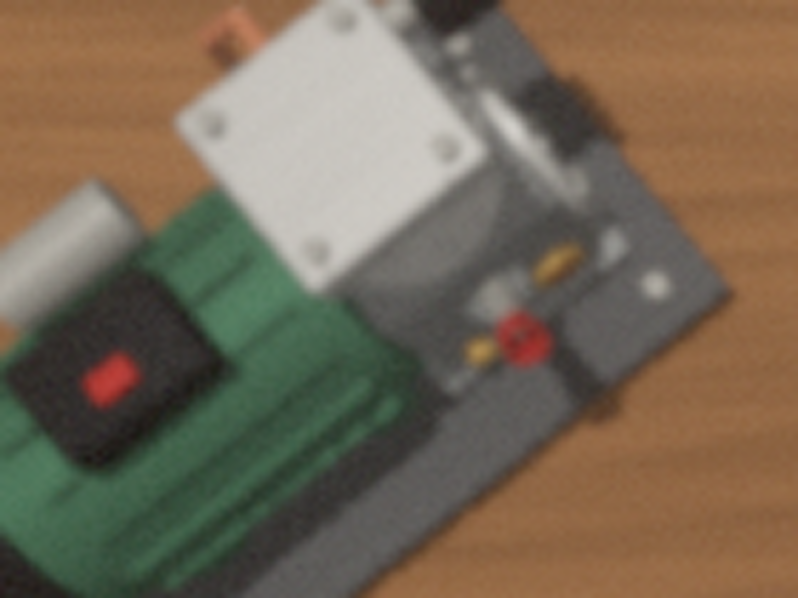

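View pics/s_comp.png

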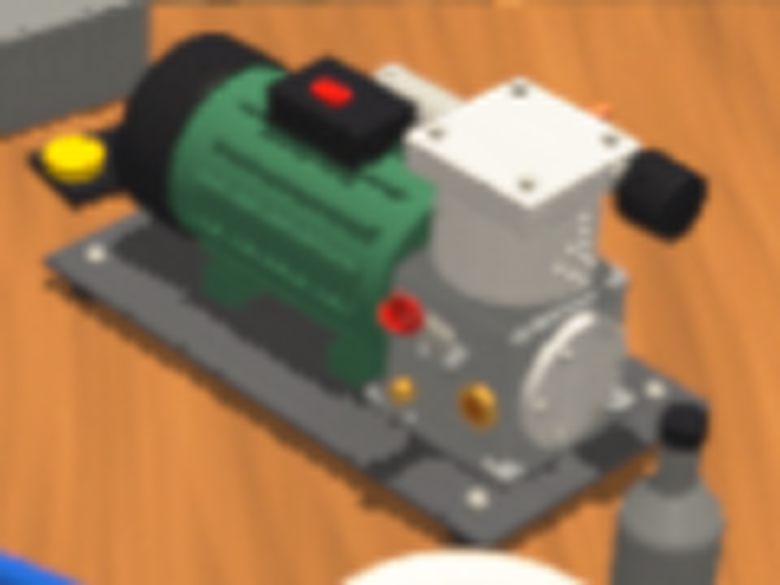

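```bash
python3 - <<'E'
from h import *
import pickle
a,b=pickle.load(open("f0.pkl","rb"))
def red(f,box,mode="red"):
    x0,y0,x1,y1=box; im=f["color"][y0:y1,x0:x1].astype(float)
    B,G,Rr=im[...,0],im[...,1],im[...,2]
    w=np.clip((Rr-np.maximum(B,G))/ (Rr+1) -0.45,0,None)*(abs(B-G)<60)
    # soft weight
    w=np.clip(Rr-2.0*np.maximum(B,G)+20,0,None); w=np.minimum(w,60)
    yy,xx=np.mgrid[y0:y1,x0:x1]; return np.array([(w*xx).sum(),(w*yy).sum()])/w.sum(), w.sum()/60
gt,n=red(a,(268,208,285,232)); gs,m=red(b,(262,228,283,245)); print("grip px",gt,n,gs,m)
print("grip atz .05 top",atz(a,gt,.05),"top(.06)",atz(a,gt,.058),"side",atz(b,gs,.05),tri(a,gt,b,gs))
mt,n=red(a,(154,148,170,165)); ms,m=red(b,(304,155,320,172)); print("mouth px",mt,n,ms,m)
print("mouth top",atz(a,mt,.15),"side",atz(b,ms,.15),tri(a,mt,b,ms))
print("tip",atz(a,(257.9,169.6),.05))
# baseplate
for c in [(730,293),(250,600),(655,285)]:
    p=(c[0]/5.7+70,c[1]/5.7+97); print(p,atz(a,p,0.01))
from math import *
# tray corners top view
for c in [(128,105),(350,25),(458,305),(235,390)]:
    p=(c[0]/8+230,c[1]/8+167); print("tray",atz(a,p,0.05))
print("lens top",atz(a,(381,158),.347), "side",atz(b,(323.3,223.1),.347),tri(a,(381,158),b,(323.3,223.1)))
E
```

```text
grip px [275.87138584 219.73246926] 50.15 [271.97334495 236.89930314] 95.66666666666667
grip atz .05 top [ 0.45957696 -0.06462023  0.05      ] top(.06) [ 0.459296   -0.06490048  0.058     ] side [ 0.46056058 -0.06088354  0.05      ] (array([ 0.45991116, -0.06475738,  0.0537468 ]), np.float64(0.000931083376547067))
mouth px [161.66666667 156.38259833] 41.95 [311.21648906 162.91979809] 29.716666666666665
mouth top [0.62907448 0.25015126 0.15      ] side [0.62986347 0.24961772 0.15      ] (array([0.62957591, 0.25033309, 0.14942137]), np.float64(0.0007876992917478659))
tip [ 0.60897532 -0.00942738  0.05      ]
(198.0701754385965, 148.4035087719298) [0.67934321 0.17926002 0.01      ]
(113.85964912280701, 202.26315789473682) [0.51054951 0.43479718 0.01      ]
(184.91228070175438, 147.0) [0.68340232 0.22001071 0.01      ]
tray [0.57713325 0.02576444 0.05      ]
tray [ 0.60771229 -0.05681948  0.05      ]
tray [ 0.5033106  -0.09803271  0.05      ]
tray [ 0.47100832 -0.01544595  0.05      ]
lens top [ 0.59378394 -0.3164051   0.347     ] side [ 0.59547236 -0.31683504  0.347     ] (array([ 0.59470354, -0.31653239,  0.34658853]), np.float64(0.001670189064762563))
```

Emit:
apply_moves(
  rows=[
    {"dp": [-0.014, 0, -0.011], "gripper": 0.0854},
    {"dp": [-0.028, 0, -0.023], "gripper": 0.0854},
    {"dp": [-0.028, 0, -0.023], "gripper": 0.0854},
    {"dp": [-0.028, 0, -0.023], "gripper": 0.0854},
    {"dp": [-0.028, 0, -0.023], "gripper": 0.0854},
    {"dp": [-0.028, 0, -0.023], "gripper": 0.0854},
    {"dp": [-0.028, 0, -0.023], "gripper": 0.0854},
    {"dp": [-0.028, 0, -0.023], "gripper": 0.0854},
    {"dp": [-0.028, 0, -0.023], "gripper": 0.0854},
    {"dp": [-0.028, 0, -0.023], "gripper": 0.0854},
    {"dp": [-0.028, 0, -0.023], "gripper": 0.0854},
    {"dp": [-0.028, 0, -0.023], "gripper": 0.0854},
    {"dp": [-0.028, 0, -0.023], "gripper": 0.0854},
    {"dp": [-0.028, 0, -0.023], "gripper": 0.0854},
    {"dp": [-0.028, 0, -0.023], "gripper": 0.0854},
    {"dp": [-0.028, 0, -0.023], "gripper": 0.0854},
    {"dp": [-0.028, 0, -0.023], "gripper": 0.0854},
    {"dp": [-0.028, 0, -0.023], "gripper": 0.0854},
    {"dp": [-0.028, 0, -0.023], "gripper": 0.0854},
    {"dp": [-0.028, 0, -0.023], "gripper": 0.0854},
  ],
)

```text
invalid input at $.rows[0]: expected keys dp, roll, gripper
```

Emit:
apply_moves(
  rows=[
    {"dp": [-0.014, 0, -0.011], "roll": -6, "gripper": 0.0854},
    {"dp": [0, 0.01, 0], "roll": -6, "gripper": 0.0854},
    {"dp": [0, 0.01, 0], "roll": -6, "gripper": 0.0854},
    {"dp": [0, 0.01, 0], "roll": -6, "gripper": 0.0854},
    {"dp": [0, 0.01, 0], "roll": -6, "gripper": 0.0854},
    {"dp": [0, 0.01, 0], "roll": -6, "gripper": 0.0854},
    {"dp": [0, 0, 0], "roll": 0, "gripper": 0.0854},
    {"dp": [0, 0, 0], "roll": 0, "gripper": 0.0854},
  ],
)

```text
time: 2.02
ee_pos: [0.1704, 0.5865, 0.2534]
tool_rot: [-1.017, -1.468, 1.471]
ft_force: [0.2, -0.5, 0.4]
grip_width: 1.0
```

Emit:
apply_moves(
  rows=[
    {"dp": [-0.018, 0, -0.001], "roll": 0, "gripper": 0.0854},
    {"dp": [-0.0375, 0, -0.002], "roll": 0, "gripper": 0.0854},
    {"dp": [-0.0375, 0, -0.002], "roll": 0, "gripper": 0.0854},
    {"dp": [-0.0375, 0, -0.002], "roll": 0, "gripper": 0.0854},
    {"dp": [-0.0375, 0, -0.002], "roll": 0, "gripper": 0.0854},
    {"dp": [-0.0375, 0, -0.002], "roll": 0, "gripper": 0.0854},
    {"dp": [-0.0375, 0, -0.002], "roll": 0, "gripper": 0.0854},
    {"dp": [-0.0375, 0, -0.002], "roll": 0, "gripper": 0.0854},
    {"dp": [-0.0375, 0, -0.002], "roll": 0, "gripper": 0.0854},
    {"dp": [-0.0375, 0, -0.002], "roll": 0, "gripper": 0.0854},
    {"dp": [-0.0375, 0, -0.002], "roll": 0, "gripper": 0.0854},
    {"dp": [-0.0375, 0, -0.002], "roll": 0, "gripper": 0.0854},
    {"dp": [-0.0375, 0, -0.002], "roll": 0, "gripper": 0.0854},
    {"dp": [-0.0375, 0, -0.002], "roll": 0, "gripper": 0.0854},
    {"dp": [-0.0375, 0, -0.002], "roll": 0, "gripper": 0.0854},
    {"dp": [-0.0375, 0, -0.002], "roll": 0, "gripper": 0.0854},
    {"dp": [-0.0375, 0, -0.002], "roll": 0, "gripper": 0.0854},
    {"dp": [-0.0375, 0, -0.002], "roll": 0, "gripper": 0.0854},
    {"dp": [-0.0375, 0, -0.002], "roll": 0, "gripper": 0.0854},
    {"dp": [-0.018, 0, -0.001], "roll": 0, "gripper": 0.0854},
  ],
)

```text
time: 3.68
ee_pos: [0.4606, -0.0681, 0.2556]
tool_rot: [-1.023, -1.469, 1.468]
ft_force: [-0.6, 0.7, -0.7]
grip_width: 0.999
```

Emit:
apply_moves(
  rows=[
    {"dp": [0, 0, 0], "roll": 0, "gripper": 0.0854},
    {"dp": [0, 0, 0], "roll": 0, "gripper": 0.0854},
  ],
)

```text
time: 3.85
ee_pos: [0.4593, -0.0651, 0.2547]
tool_rot: [-1.018, -1.469, 1.468]
ft_force: [0.5, -0.3, -0.8]
grip_width: 0.999
```

```bash
python3 - <<'E'
from bench import telemetry, vision, job
from h import *
import pickle
s=telemetry.state(); print(s["time"],s["ee_pos"].round(4) if hasattr(s["ee_pos"],'round') else s["ee_pos"]);M=R.from_rotvec(s["tool_rot"]).as_matrix();print(M.round(3), np.round(s["qpos"],3))
a=vision.grab_frame("top"); b=vision.grab_frame("side")
pickle.dump((a,b),open("f1.pkl","wb"))
crop(a,(275,215),120,90,6.5,"pics/t1.png")
crop(b,(270,220),120,90,6.5,"pics/s1.png")
E
```

```text
3.85 [ 0.4593 -0.0651  0.2547]
[[-0.351  0.001 -0.936]
 [ 0.936 -0.    -0.351]
 [-0.    -1.    -0.001]] [-0.311 -0.133  1.986  0.     1.287 -2.241]
pics/t1.png origin 215 170 scale 6.5
pics/s1.png origin 210 175 scale 6.5
```

View pictures.

View pics/t1.png

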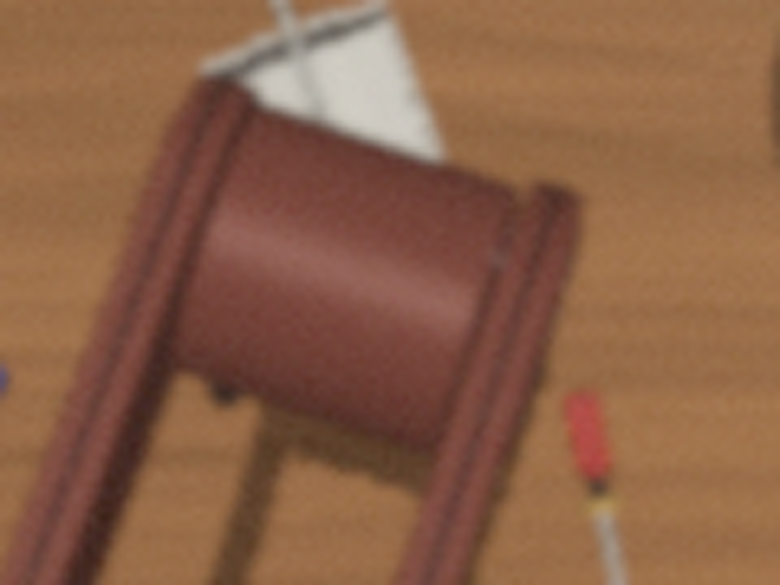

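View pics/s1.png

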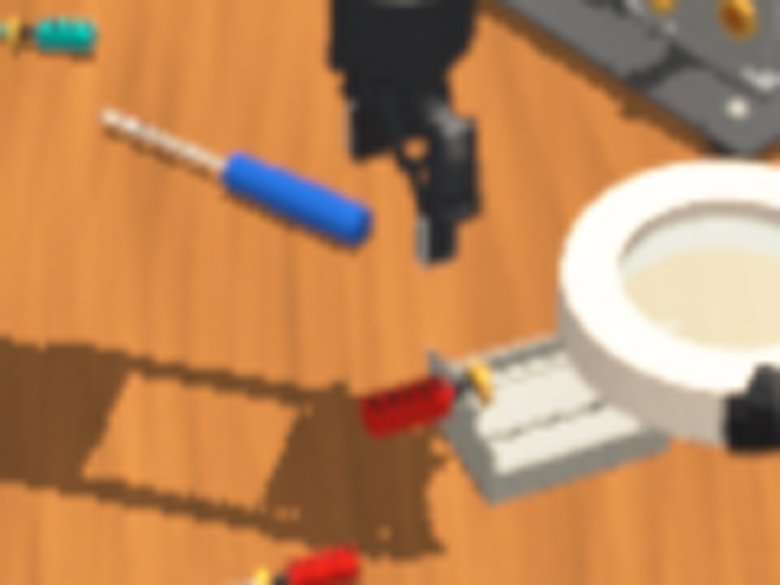

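Emit:
apply_moves(
  rows=[
    {"dp": [0, 0.015, 0], "roll": 0, "gripper": 0.0854},
    {"dp": [0, 0.025, 0], "roll": 0, "gripper": 0.0854},
    {"dp": [0, 0.025, 0], "roll": 0, "gripper": 0.0854},
    {"dp": [0, 0.025, 0], "roll": 0, "gripper": 0.0854},
    {"dp": [0, 0.025, 0], "roll": 0, "gripper": 0.0854},
    {"dp": [0, 0.02, 0], "roll": 0, "gripper": 0.0854},
    {"dp": [0, 0.01, 0], "roll": 0, "gripper": 0.07},
    {"dp": [0, 0.005, 0], "roll": 0, "gripper": 0.05},
    {"dp": [0, 0, 0], "roll": 0, "gripper": 0.03},
    {"dp": [0, 0, 0], "roll": 0, "gripper": 0.005},
    {"dp": [0, 0, 0], "roll": 0, "gripper": 0.005},
    {"dp": [0, 0, 0], "roll": 0, "gripper": 0.005},
    {"dp": [0, 0, 0], "roll": 0, "gripper": 0.005},
    {"dp": [0, 0, 0], "roll": 0, "gripper": 0.005},
  ],
)

```text
time: 5.12
ee_pos: [0.4598, -0.0644, 0.1051]
tool_rot: [-1.017, -1.473, 1.471]
ft_force: [-0.3, 1.2, 4.8]
grip_width: 0.223
```

```bash
python3 - <<'E'
from bench import telemetry, vision, job
from h import *
s=telemetry.state(); print(s)
b=vision.grab_frame("side")
crop(b,(275,225),120,90,6.5,"pics/s2.png")
E
```

```text
{'time': 5.1167, 'qpos': array([-3.09402636e-01,  8.83756441e-02,  2.08759973e+00,  5.17504337e-04,
        9.63089736e-01, -2.24379643e+00]), 'qvel': array([-1.79593695e-04,  2.96541744e-03, -1.80475588e-05, -9.62020283e-04,
       -2.10280868e-03,  1.59458928e-03]), 'joint_efforts': array([-7.86923636e-01, -3.29368973e+01, -2.89252156e+01, -4.73921411e-01,
        1.86917052e-02,  5.23884979e-02]), 'ee_pos': array([ 0.45984386, -0.06436293,  0.10510914]), 'tool_rot': array([-1.01731345, -1.47315504,  1.47111664]), 'ft_force': array([-0.34017799,  1.18451151,  4.7516473 ]), 'ft_torque': array([ 0.28997752, -0.15330811,  0.02813141]), 'grip_width': 0.22271379380262585}
pics/s2.png origin 215 180 scale 6.5
```

View pics/s2.png

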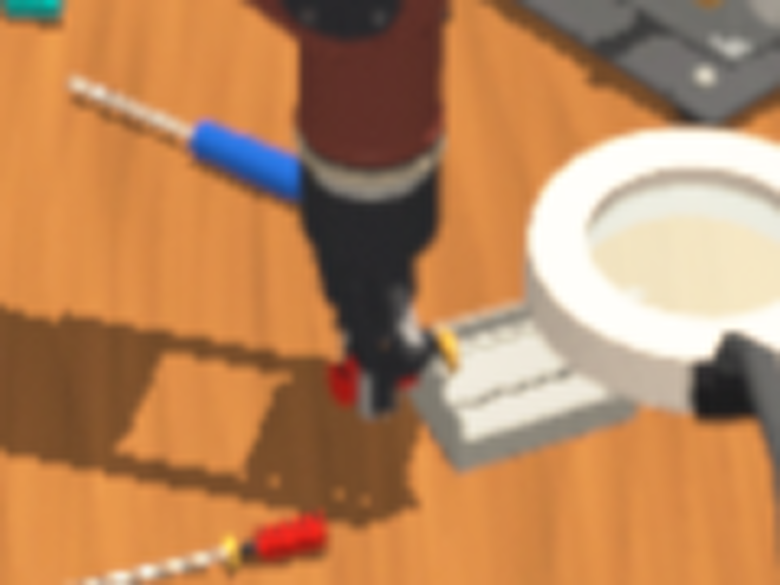

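Emit:
apply_moves(
  rows=[
    {"dp": [0, -0.008, 0], "roll": 0, "gripper": 0.005},
    {"dp": [0, -0.015, 0], "roll": 0, "gripper": 0.005},
    {"dp": [0, -0.02, 0], "roll": 0, "gripper": 0.005},
    {"dp": [0, -0.025, 0], "roll": 0, "gripper": 0.005},
    {"dp": [0, -0.025, 0], "roll": 0, "gripper": 0.005},
    {"dp": [0, -0.025, 0], "roll": 0, "gripper": 0.005},
    {"dp": [0, -0.025, 0], "roll": 0, "gripper": 0.005},
    {"dp": [0, -0.02, 0], "roll": 0, "gripper": 0.005},
    {"dp": [0, -0.01, 0], "roll": 0, "gripper": 0.005},
    {"dp": [0, 0, 0], "roll": 0, "gripper": 0.005},
  ],
)

```text
time: 6.0
ee_pos: [0.4598, -0.0646, 0.2796]
tool_rot: [-1.02, -1.474, 1.472]
ft_force: [0.8, -1.0, -0.9]
grip_width: 0.223
```

```bash
python3 - <<'E'
from bench import telemetry, vision, job
from h import *
import pickle
s=telemetry.state(); print(s["ee_pos"],s["ft_force"],s["ft_torque"])
a=vision.grab_frame("top"); b=vision.grab_frame("side")
pickle.dump((a,b),open("f2.pkl","wb"))
crop(a,(270,200),120,90,6.5,"pics/t3.png")
crop(b,(285,190),120,90,6.5,"pics/s3.png")
E
```

```text
[ 0.45982336 -0.06464742  0.27959723] [ 0.81040765 -1.02824029 -0.94266621] [-0.03534649 -0.00042872  0.00811369]
pics/t3.png origin 210 155 scale 6.5
pics/s3.png origin 225 145 scale 6.5
```

View pics/s3.png

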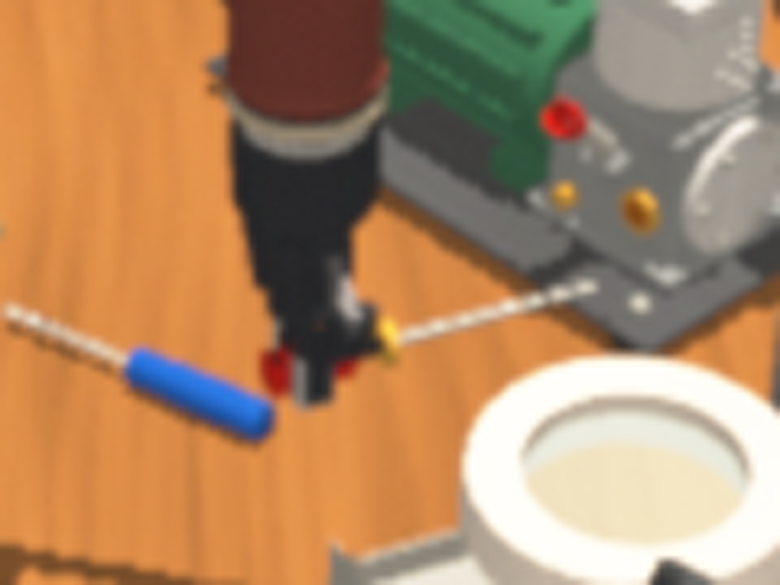

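View pics/t3.png

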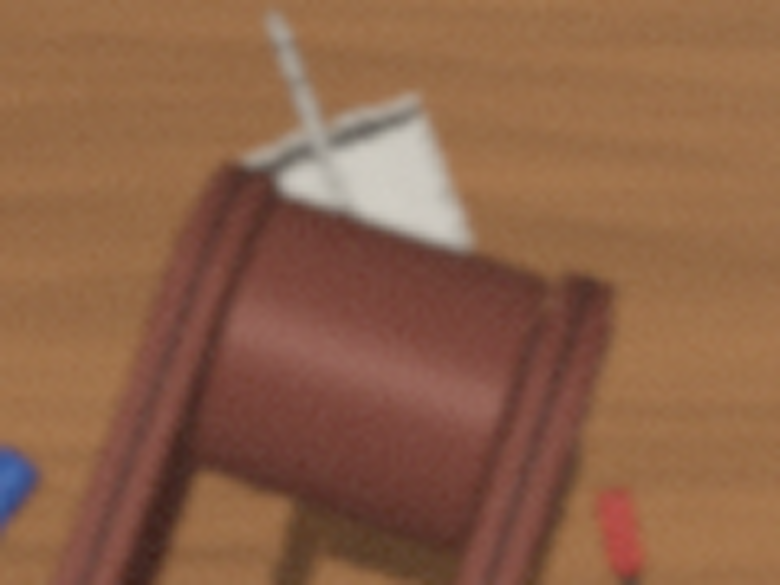

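```bash
python3 - <<'E'
from h import *
import pickle
a,b=pickle.load(open("f2.pkl","rb"))
s=(597/6.5+225-.4,286/6.5+145-.4); t=(273/6.5+210-.4,15/6.5+155-.4)
P=tri(a,t,b,s); print("tip",P, P[0]-[.4598,-.0646,.2256])
d=P[0]-np.array([.4598,-.0646,.2256]); print(np.linalg.norm(d),np.degrees(np.arctan2(d[1],d[0])),np.degrees(np.arcsin(d[2]/np.linalg.norm(d))))
print(atz(a,t,.2256))
E
```

```text
tip (array([ 0.61704282, -0.00597449,  0.22421309]), np.float64(0.0013058324833404207)) [ 0.15724282  0.05862551 -0.00138691]
0.16782186670397198 20.447178571944104 -0.47350737842320956
[ 0.61613601 -0.00609828  0.2256    ]
```

```bash
python3 - <<'E'
from h import *
import pickle
a,b=pickle.load(open("f0.pkl","rb"))
g=cv2.cvtColor(a["color"],cv2.COLOR_BGR2GRAY)
hsv=cv2.cvtColor(a["color"],cv2.COLOR_BGR2HSV)
up=cv2.resize(a["color"][90:240,30:230],None,fx=4,fy=4,interpolation=cv2.INTER_CUBIC); cv2.imwrite("pics/t_plate.png",up)
ug=cv2.cvtColor(up,cv2.COLOR_BGR2GRAY)
l=cv2.createLineSegmentDetector().detect(ug)[0][:,0]
for q in l:
    if np.hypot(q[2]-q[0],q[3]-q[1])>80:
        p=q.reshape(2,2)/4-0.375+[30,90]
        A,B=[atz(a,x,0.01) for x in p]; d=B-A
        print(p.round(1).tolist(),np.round(A[:2],3),np.round(B[:2],3),"ang",round(np.degrees(np.arctan2(d[1],d[0]))%180,1),round(np.linalg.norm(d),3))
E
```

```text
[[100.6, 118.9], [123.5, 147.3]] [0.769 0.482] [0.681 0.409] ang 39.6 0.114
[[125.3, 147.7], [154.7, 124.0]] [0.68  0.404] [0.754 0.315] ang 129.9 0.116
[[52.4, 203.3], [63.9, 224.9]] [0.506 0.622] [0.44  0.585] ang 29.5 0.076
```

View pics/t_plate.png

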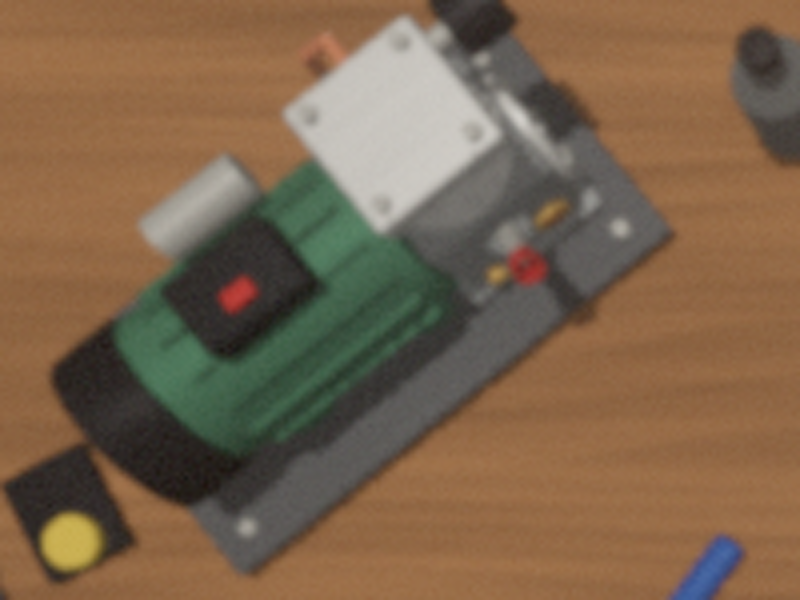

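```bash
python3 - <<'E'
from h import *
import pickle
a,b=pickle.load(open("f0.pkl","rb"))
f=lambda c:atz(a,(c[0]/4-.375+30,c[1]/4-.375+90),0.015)
for p,q in [((248,573),(672,235)),((247,527),(620,229))]:
    A,B=f(p),f(q); d=A-B; print(A,B,np.linalg.norm(d),np.degrees(np.arctan2(-d[0],d[1])))
for yaw in (38.5,39.2,39.8):
    c,s=np.cos(np.radians(yaw)),np.sin(np.radians(yaw))
    o=np.array([.6293,.25])+.105*np.array([c,s])
    Rm=np.array([[c,-s],[s,c]])
    P=[np.r_[o+Rm@np.array(v[:2]),v[2]] for v in [(-110,-90,0),(-110,330,0)] for v in [np.array(v)/1000]]
    print(yaw,o,((proj(a,P)-[30,90]+.375)*4).round(1).tolist())
E
```

```text
[0.41615375 0.49761578 0.015     ] [0.67844959 0.17957335 0.015     ] 0.41225004348542416 39.51307205830598
[0.45118354 0.4994975  0.015     ] [0.68279638 0.21969462 0.015     ] 0.36322742149285925 39.61698741726893
38.5 [0.71147386 0.31536404] [[680.1, 235.0], [247.1, 568.1]]
39.2 [0.71066917 0.31636308] [[679.3, 233.9], [250.3, 572.2]]
39.8 [0.70996977 0.31721152] [[678.6, 232.9], [253.1, 575.6]]
```

Emit:
apply_moves(
  rows=[
    {"dp": [0, 0, 0], "roll": -4, "gripper": 0.005},
    {"dp": [0, 0, 0], "roll": -5, "gripper": 0.005},
    {"dp": [0, 0, 0], "roll": -5, "gripper": 0.005},
    {"dp": [0, 0, 0], "roll": -5, "gripper": 0.005},
    {"dp": [0.0134, 0, -0.0134], "roll": 0, "gripper": 0.005},
    {"dp": [0.0201, 0, -0.0201], "roll": 0, "gripper": 0.005},
    {"dp": [0.0201, 0, -0.0201], "roll": 0, "gripper": 0.005},
    {"dp": [0.0201, 0, -0.0201], "roll": 0, "gripper": 0.005},
    {"dp": [0.0201, 0.01, -0.0201], "roll": 0, "gripper": 0.005},
    {"dp": [0.0201, 0.02, -0.0201], "roll": 0, "gripper": 0.005},
    {"dp": [0.0134, 0.02, -0.0134], "roll": 0, "gripper": 0.005},
    {"dp": [0.007, 0.015, -0.007], "roll": 0, "gripper": 0.005},
    {"dp": [0, 0, 0], "roll": 0, "gripper": 0.005},
    {"dp": [0, 0, 0], "roll": 0, "gripper": 0.005},
  ],
)

```text
time: 7.27
ee_pos: [0.4742, 0.1251, 0.2093]
tool_rot: [-0.79, -1.697, 1.703]
ft_force: [0.3, -0.3, -0.6]
grip_width: 0.225
```

```bash
python3 - <<'E'
from bench import telemetry, vision, job
from h import *
import pickle
s=telemetry.state(); print(s["ee_pos"],s["ft_force"],s["ft_torque"]);M=R.from_rotvec(s["tool_rot"]).as_matrix();print(M.round(3), np.degrees(np.arctan2(-M[1,2],-M[0,2])))
a=vision.grab_frame("top"); b=vision.grab_frame("side")
pickle.dump((a,b),open("f3.pkl","wb"))
crop(a,(180,165),100,75,8,"pics/t4.png")
crop(b,(290,165),100,75,8,"pics/s4.png")
E
```

```text
[0.4741679  0.12505419 0.20925154] [ 0.29871075 -0.31518665 -0.61622881] [-0.01945809  0.0389525   0.04723276]
[[-0.642 -0.006 -0.767]
 [ 0.767 -0.001 -0.642]
 [ 0.003 -1.     0.005]] 39.91560887917952
pics/t4.png origin 130 127 scale 8
pics/s4.png origin 240 127 scale 8
```

View pics/s4.png

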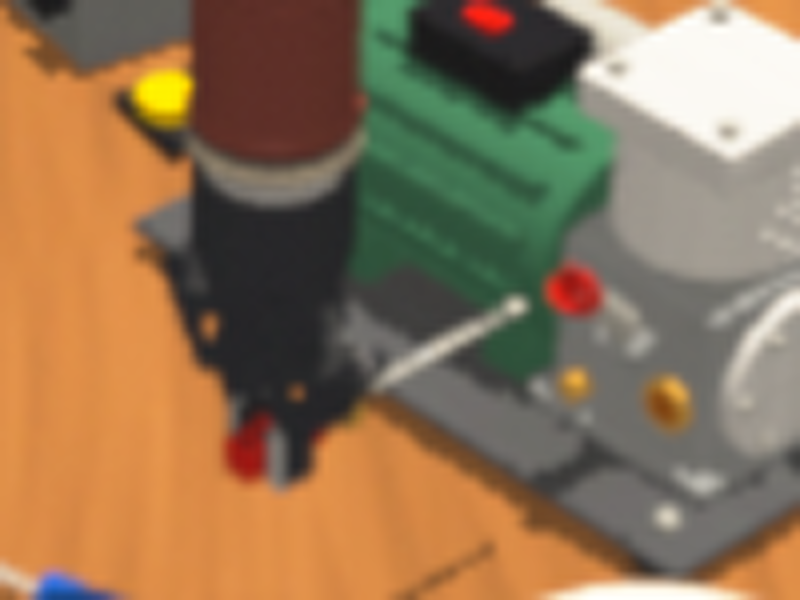

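View pics/t4.png

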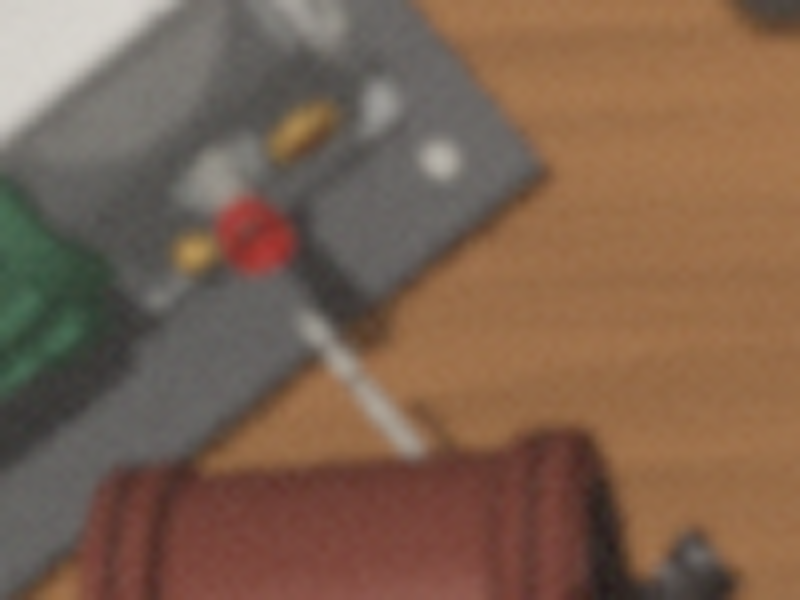

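```bash
cat >> h.py <<'E'
def cp(c,org,s): return (c[0]/s+org[0]-.5+.5/s, c[1]/s+org[1]-.5+.5/s)
def uv(P,M,h):
    e=np.array([np.cos(h),np.sin(h)]);l=np.array([-e[1],e[0]]);d=np.asarray(P)-M
    return np.array([d[:2]@e,d[:2]@l,d[2]])
E
python3 - <<'E'
from h import *
import pickle
a,b=pickle.load(open("f3.pkl","rb"))
tp=cp((302,315),(130,127),8); ts=cp((516,304),(240,127),8); mt=cp((257,237),(130,127),8); ms=cp((573,291),(240,127),8)
T,e1=tri(a,tp,b,ts); M,e2=tri(a,mt,b,ms); print("tip",T,e1,"mouth",M,e2)
rod=cp((418,452),(130,127),8); q=atz(a,rod,T[2]); d=T-q; print("rod heading",np.degrees(np.arctan2(d[1],d[0])))
g=np.array([.4742,.1251]); d=T[:2]-g; print(np.linalg.norm(d),np.degrees(np.arctan2(d[1],d[0])))
for h in (39.6,): print(uv(T,M,np.radians(h)), uv(np.r_[g,.154],M,np.radians(h)))
E
```

```text
tip [0.60062388 0.23242305 0.15539474] 0.0022116205522465216 mouth [0.62978311 0.25027344 0.14943196] 0.0001260248059086351
rod heading 41.64896250969687
0.16583495863908312 40.32840530463362
[-0.03384584  0.00483283  0.00596278] [-0.1996674   0.00272461  0.00456804]
```

Emit:
apply_moves(
  rows=[
    {"dp": [-0.0028, 0.006, 0], "roll": 0.7, "gripper": 0.005},
    {"dp": [0, 0, -0.008], "roll": 0, "gripper": 0.005},
    {"dp": [0, 0, -0.01], "roll": 0, "gripper": 0.005},
    {"dp": [0, 0, -0.008], "roll": 0, "gripper": 0.005},
    {"dp": [0, 0, -0.005], "roll": 0, "gripper": 0.005},
    {"dp": [0, 0, -0.004], "roll": 0, "gripper": 0.005},
    {"dp": [0, 0, -0.002], "roll": 0, "gripper": 0.005},
    {"dp": [0, 0, 0], "roll": 0, "gripper": 0.005},
    {"dp": [0, 0, 0], "roll": 0, "gripper": 0.005},
  ],
)

```text
time: 8.12
ee_pos: [0.5063, 0.1462, 0.2058]
tool_rot: [-0.804, -1.692, 1.692]
ft_force: [0.6, -0.0, -0.4]
grip_width: 0.227
```

```bash
cat > look.py <<'E'
import sys
from bench import telemetry, vision, job
from h import *
import pickle
k=sys.argv[1]
s=telemetry.state(); M=R.from_rotvec(s["tool_rot"]).as_matrix()
print("t",s["time"],"ee",np.round(s["ee_pos"],4),"F",np.round(s["ft_force"],1),"T",np.round(s["ft_torque"],2),"head",round(np.degrees(np.arctan2(-M[1,2],-M[0,2])),2),"y",M[:,1].round(3),"grip",round(s["grip_width"],3))
Mo=np.array([.6295,.2502,.15]); print("TCP in uvw (mouth):",(uv(s["ee_pos"],Mo,np.radians(39.6))*1000).round(1))
a=vision.grab_frame("top"); b=vision.grab_frame("side")
pickle.dump((a,b),open(f"f{k}.pkl","wb"))
A=cv2.resize(a["color"][127:202,130:230],None,fx=4,fy=4,interpolation=cv2.INTER_CUBIC)
B=cv2.resize(b["color"][110:200,260:360],None,fx=4,fy=4,interpolation=cv2.INTER_CUBIC)
A=cv2.copyMakeBorder(A,0,60,0,0,cv2.BORDER_CONSTANT)
cv2.imwrite(f"pics/l{k}.png",np.hstack([A,B]))
E
python3 look.py 5
```

```text
t 8.1167 ee [0.5063 0.1462 0.2058] F [ 0.6 -0.  -0.4] T [ 0.02 -0.04  0.05] head 39.15 y [-0. -0. -1.] grip 0.227
TCP in uvw (mouth): [-161.2   -1.6   55.8]
```

View pics/l5.png

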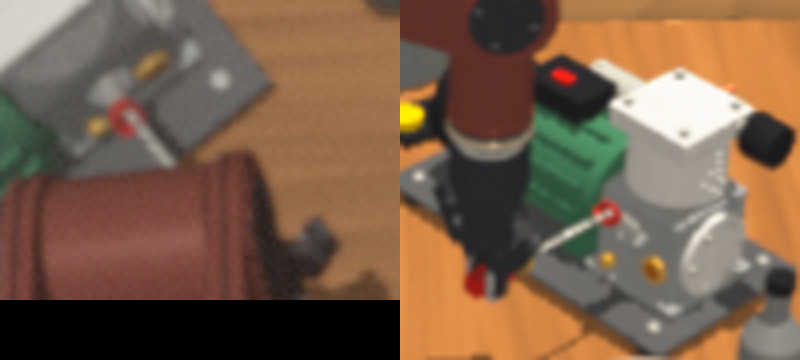

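Emit:
apply_moves(
  rows=[
    {"dp": [0, 0.002, -0.001], "roll": 0, "gripper": 0.005},
    {"dp": [0, 0, -0.002], "roll": 0, "gripper": 0.005},
    {"dp": [0, 0, -0.002], "roll": 0, "gripper": 0.005},
    {"dp": [0, 0, 0], "roll": 0, "gripper": 0.005},
  ],
)

```text
time: 8.55
ee_pos: [0.5103, 0.1494, 0.2037]
tool_rot: [-0.804, -1.692, 1.692]
ft_force: [-0.9, 1.4, -1.3]
grip_width: 0.222
```

```bash
python3 look.py 6; python3 - <<'E'
from h import *
import pickle
a,b=pickle.load(open("f6.pkl","rb"))
crop(a,(165,160),66,50,12,"pics/t6.png")
crop(b,(305,165),66,50,12,"pics/s6.png")
E
```

```text
t 8.55 ee [0.5103 0.1494 0.2037] F [-0.9  1.4 -1.3] T [-0.03  0.15  0.15] head 39.14 y [-0.001 -0.    -1.   ] grip 0.222
TCP in uvw (mouth): [-156.1   -1.6   53.7]
pics/t6.png origin 132 135 scale 12
pics/s6.png origin 272 140 scale 12
```

View pics/t6.png

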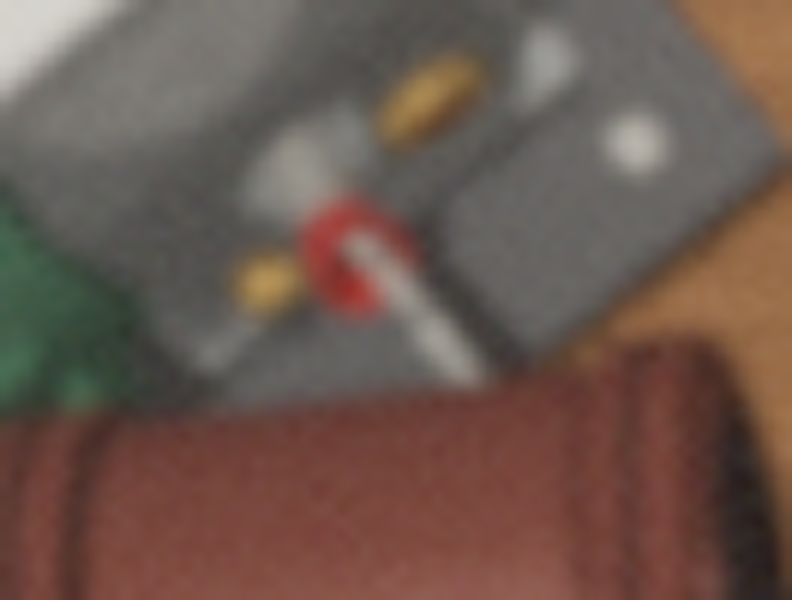

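View pics/s6.png

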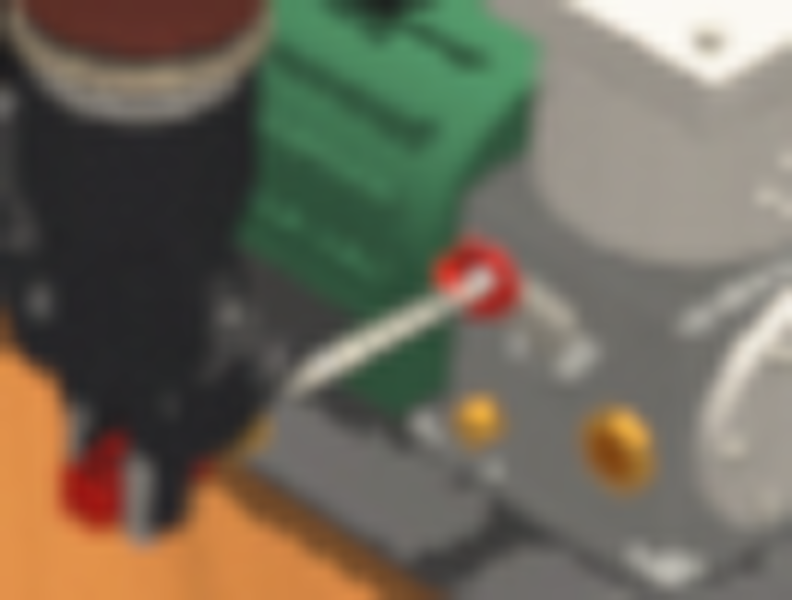

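Emit:
apply_moves(
  rows=[
    {"dp": [0.0012, 0, -0.001], "roll": -0.4, "gripper": 0.005},
    {"dp": [0, -0.004, 0], "roll": 0, "gripper": 0.005},
    {"dp": [0, -0.005, -0.001], "roll": 0, "gripper": 0.005},
    {"dp": [0, -0.005, -0.001], "roll": 0, "gripper": 0.005},
    {"dp": [0, -0.006, -0.001], "roll": 0, "gripper": 0.005},
    {"dp": [0, -0.006, -0.001], "roll": 0, "gripper": 0.005},
    {"dp": [0, 0, 0], "roll": 0, "gripper": 0.005},
  ],
)

```text
time: 9.23
ee_pos: [0.5127, 0.1527, 0.2306]
tool_rot: [-0.798, -1.693, 1.699]
ft_force: [-5.0, -5.2, -2.2]
grip_width: 0.221
```

```bash
python3 look.py 7; python3 - <<'E'
from h import *
import pickle
a,b=pickle.load(open("f7.pkl","rb"))
crop(b,(305,165),66,50,12,"pics/s7.png")
E
```

```text
t 9.2333 ee [0.5127 0.1527 0.2306] F [-5.  -5.2 -2.2] T [-1.05  1.22 -0.  ] head 39.53 y [-0.003 -0.002 -1.   ] grip 0.221
TCP in uvw (mouth): [-152.2   -0.7   80.6]
pics/s7.png origin 272 140 scale 12
```

View pics/s7.png

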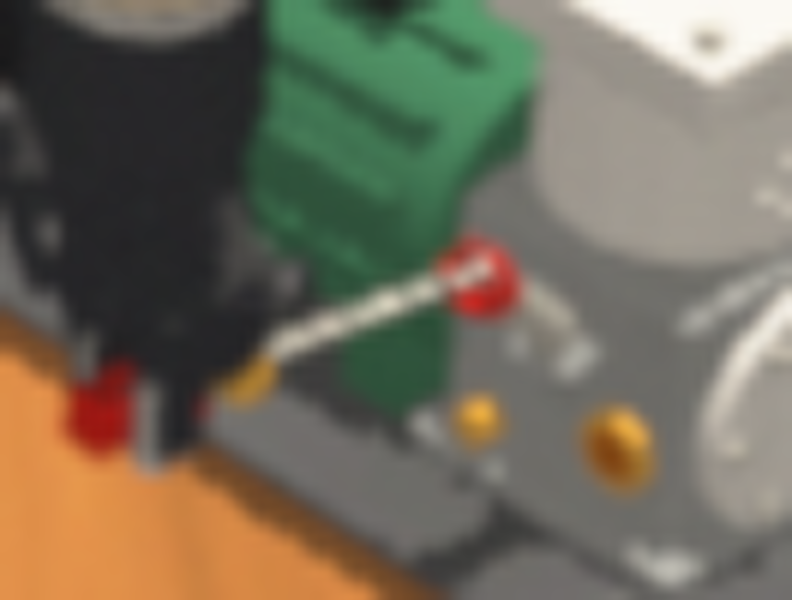

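Emit:
apply_moves(
  rows=[
    {"dp": [0, -0.0066, -0.0014], "roll": 0, "gripper": 0.005},
    {"dp": [0, -0.0066, -0.0016], "roll": 0, "gripper": 0.005},
    {"dp": [0, -0.0065, -0.002], "roll": 0, "gripper": 0.005},
    {"dp": [0, -0.0064, -0.0023], "roll": 0, "gripper": 0.005},
    {"dp": [0, -0.0063, -0.0026], "roll": 0, "gripper": 0.005},
    {"dp": [0, -0.0062, -0.0028], "roll": 0, "gripper": 0.005},
    {"dp": [0, 0, 0], "roll": 0, "gripper": 0.005},
  ],
)

```text
time: 9.92
ee_pos: [0.5236, 0.1615, 0.2706]
tool_rot: [-0.801, -1.697, 1.697]
ft_force: [-3.4, -4.1, -1.5]
grip_width: 0.221
```

```bash
python3 look.py 8; python3 - <<'E'
from h import *
import pickle
a,b=pickle.load(open("f8.pkl","rb"))
crop(b,(305,165),66,50,12,"pics/s8.png")
E
```

```text
t 9.9167 ee [0.5236 0.1615 0.2706] F [-3.4 -4.1 -1.5] T [-0.78  1.01  0.08] head 39.54 y [ 0.001 -0.001 -1.   ] grip 0.221
TCP in uvw (mouth): [-138.1   -0.9  120.6]
pics/s8.png origin 272 140 scale 12
```

View pics/s8.png

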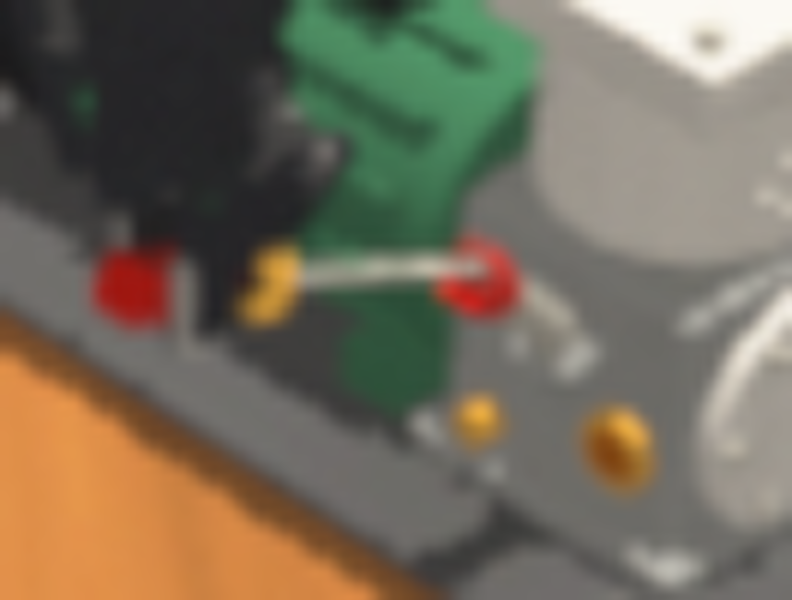

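Emit:
apply_moves(
  rows=[
    {"dp": [0, -0.006, -0.0033], "roll": 0, "gripper": 0.005},
    {"dp": [0, -0.006, -0.0035], "roll": 0, "gripper": 0.005},
    {"dp": [0, -0.0058, -0.0039], "roll": 0, "gripper": 0.005},
    {"dp": [0, -0.0057, -0.0041], "roll": 0, "gripper": 0.005},
    {"dp": [0, -0.0054, -0.0044], "roll": 0, "gripper": 0.005},
    {"dp": [0, -0.0053, -0.0046], "roll": 0, "gripper": 0.005},
    {"dp": [0, -0.0051, -0.0048], "roll": 0, "gripper": 0.005},
    {"dp": [0, -0.005, -0.005], "roll": 0, "gripper": 0.005},
    {"dp": [0, 0, 0], "roll": 0, "gripper": 0.005},
  ],
)

```text
time: 10.77
ee_pos: [0.5502, 0.1835, 0.3143]
tool_rot: [-0.801, -1.699, 1.696]
ft_force: [-3.2, -2.5, -1.0]
grip_width: 0.223
```

```bash
python3 look.py 9; python3 - <<'E'
from h import *
import pickle
a,b=pickle.load(open("f9.pkl","rb"))
crop(b,(305,160),66,50,12,"pics/s9.png")
E
```

```text
t 10.7667 ee [0.5502 0.1835 0.3143] F [-3.2 -2.5 -1. ] T [-0.71  0.83  0.04] head 39.55 y [ 0.002  0.001 -1.   ] grip 0.223
TCP in uvw (mouth): [-103.6   -0.8  164.3]
pics/s9.png origin 272 135 scale 12
```

View pics/s9.png

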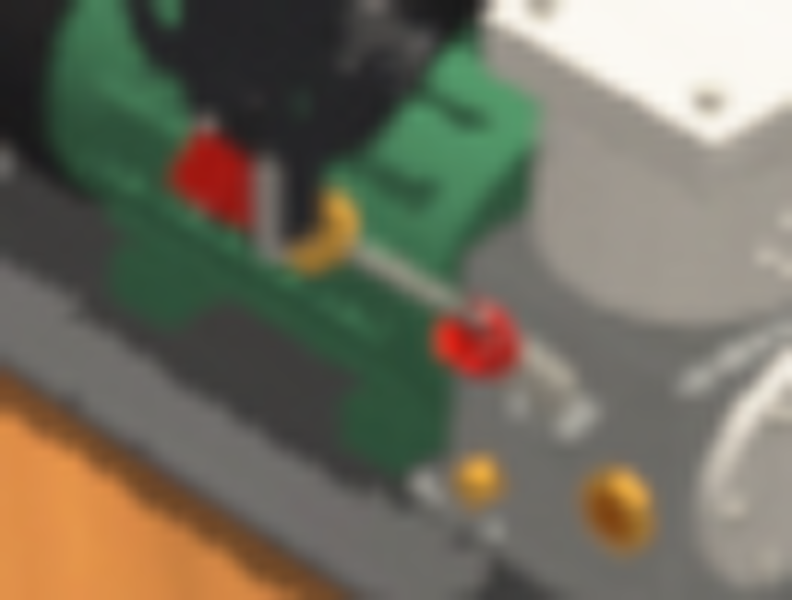

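View pics/l9.png

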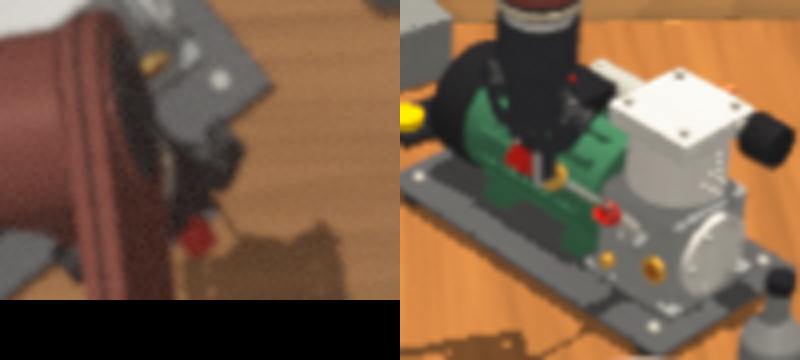

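Emit:
apply_moves(
  rows=[
    {"dp": [0, 0.0037, -0.002], "roll": 0, "gripper": 0.005},
    {"dp": [0, 0.0037, -0.002], "roll": 0, "gripper": 0.005},
    {"dp": [0, 0.0037, -0.002], "roll": 0, "gripper": 0.005},
    {"dp": [0, 0.003, -0.003], "roll": 0, "gripper": 0.005},
    {"dp": [0, 0.003, -0.003], "roll": 0, "gripper": 0.005},
    {"dp": [0, 0.003, -0.003], "roll": 0, "gripper": 0.005},
    {"dp": [0, 0.003, -0.003], "roll": 0, "gripper": 0.005},
    {"dp": [0, 0, 0], "roll": 0, "gripper": 0.005},
  ],
)

```text
time: 11.53
ee_pos: [0.5632, 0.1946, 0.2888]
tool_rot: [-0.799, -1.696, 1.697]
ft_force: [0.0, -0.4, -0.4]
grip_width: 0.223
```

```bash
python3 look.py 10; python3 - <<'E'
from h import *
import pickle
a,b=pickle.load(open("f10.pkl","rb"))
crop(b,(305,160),66,50,12,"pics/s10.png")
E
```

```text
t 11.5333 ee [0.5632 0.1946 0.2888] F [ 0.  -0.4 -0.4] T [-0.02  0.    0.01] head 39.54 y [-0.001 -0.    -1.   ] grip 0.223
TCP in uvw (mouth): [-86.5  -0.5 138.8]
pics/s10.png origin 272 135 scale 12
```

View pics/s10.png

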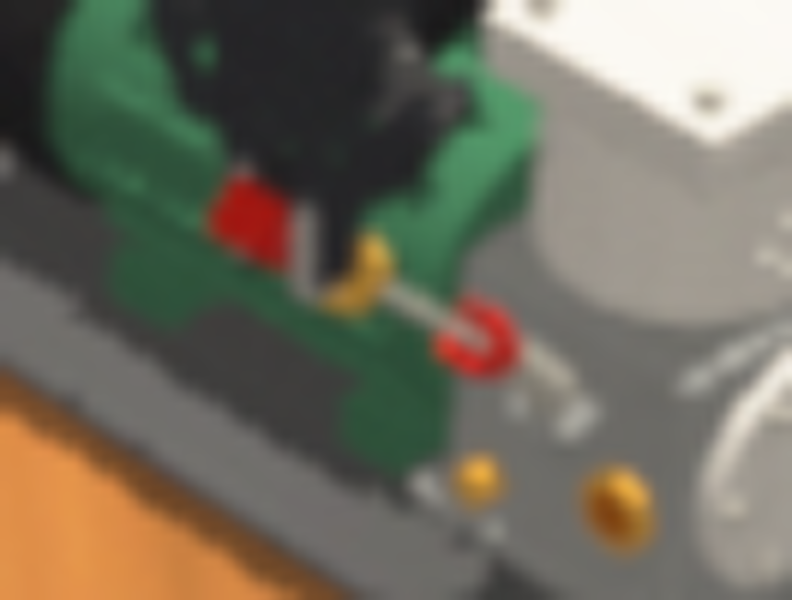

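Emit:
apply_moves(
  rows=[
    {"dp": [0, 0.0035, -0.0045], "roll": 0, "gripper": 0.005},
    {"dp": [0, 0.0035, -0.0045], "roll": 0, "gripper": 0.005},
    {"dp": [0, 0.0045, -0.0045], "roll": 0, "gripper": 0.005},
    {"dp": [0, 0.0045, -0.0045], "roll": 0, "gripper": 0.005},
    {"dp": [0, 0.0045, -0.0045], "roll": 0, "gripper": 0.005},
    {"dp": [0, 0.0045, -0.0045], "roll": 0, "gripper": 0.005},
    {"dp": [0, 0.0045, -0.0045], "roll": 0, "gripper": 0.005},
    {"dp": [0, 0.0045, -0.0045], "roll": 0, "gripper": 0.005},
    {"dp": [0, 0, 0], "roll": 0, "gripper": 0.005},
  ],
)

```text
time: 12.38
ee_pos: [0.5909, 0.2176, 0.2542]
tool_rot: [-0.798, -1.696, 1.697]
ft_force: [-0.8, 0.3, -0.5]
grip_width: 0.225
```

```bash
python3 look.py 11; python3 - <<'E'
from h import *
import pickle
a,b=pickle.load(open("f11.pkl","rb"))
crop(b,(305,160),66,50,12,"pics/s11.png")
E
```

```text
t 12.3833 ee [0.5909 0.2176 0.2542] F [-0.8  0.3 -0.5] T [0.   0.03 0.  ] head 39.54 y [-0.002 -0.    -1.   ] grip 0.225
TCP in uvw (mouth): [-50.5  -0.5 104.2]
pics/s11.png origin 272 135 scale 12
```

View pics/s11.png

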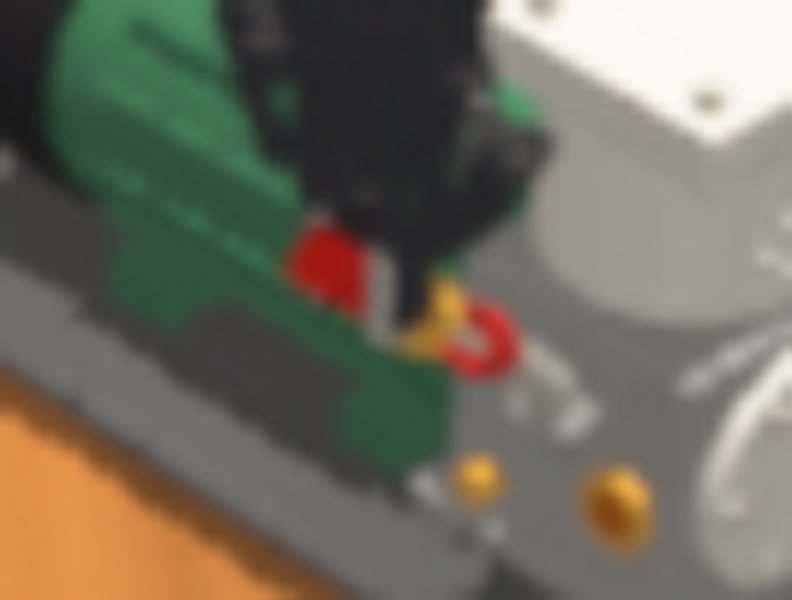

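Emit:
apply_moves(
  rows=[
    {"dp": [0, 0.003, -0.0035], "roll": 0, "gripper": 0.005},
    {"dp": [0, 0.0035, -0.0035], "roll": 0, "gripper": 0.005},
    {"dp": [0, 0.0035, -0.0035], "roll": 0, "gripper": 0.005},
    {"dp": [0, 0.0025, -0.0025], "roll": 0, "gripper": 0.005},
    {"dp": [0, 0.0015, -0.0015], "roll": 0, "gripper": 0.005},
    {"dp": [0, 0.001, -0.001], "roll": 0, "gripper": 0.005},
    {"dp": [0, 0.001, -0.001], "roll": 0, "gripper": 0.005},
    {"dp": [0, 0, 0], "roll": 0, "gripper": 0.005},
  ],
)

```text
time: 13.15
ee_pos: [0.6036, 0.2278, 0.2395]
tool_rot: [-0.799, -1.697, 1.697]
ft_force: [-1.2, -0.5, -1.5]
grip_width: 0.224
```

```bash
python3 look.py 12; python3 - <<'E'
from h import *
import pickle
a,b=pickle.load(open("f12.pkl","rb"))
crop(b,(305,160),66,50,12,"pics/s12.png")
E
```

```text
t 13.15 ee [0.6036 0.2278 0.2395] F [-1.2 -0.5 -1.5] T [0.03 0.14 0.03] head 39.53 y [-0.  0. -1.] grip 0.224
TCP in uvw (mouth): [-34.2  -0.7  89.5]
pics/s12.png origin 272 135 scale 12
```

View pics/s12.png

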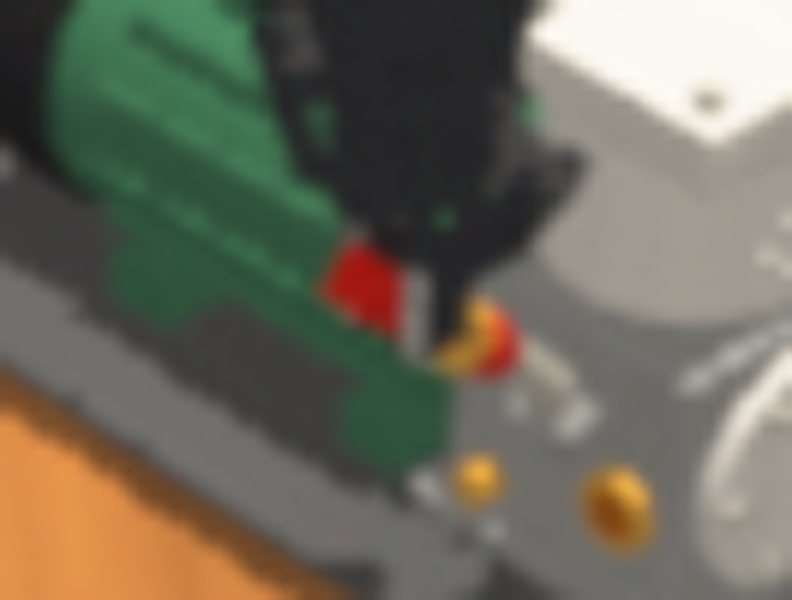

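Emit:
apply_moves(
  rows=[
    {"dp": [0, 0.0007, -0.0007], "roll": 0, "gripper": 0.005},
    {"dp": [0, 0.0007, -0.0007], "roll": 0, "gripper": 0.005},
    {"dp": [0, 0.0007, -0.0007], "roll": 0, "gripper": 0.005},
    {"dp": [0, 0, 0], "roll": 0, "gripper": 0.005},
  ],
)

```text
time: 13.58
ee_pos: [0.6052, 0.2291, 0.2375]
tool_rot: [-0.8, -1.697, 1.697]
ft_force: [-0.1, 1.0, -1.3]
grip_width: 0.219
```

Emit:
apply_moves(
  rows=[
    {"dp": [0, 0.0007, -0.0007], "roll": 0, "gripper": 0.005},
    {"dp": [0, 0.0007, -0.0007], "roll": 0, "gripper": 0.005},
    {"dp": [0, 0, 0], "roll": 0, "gripper": 0.005},
  ],
)

```text
time: 13.83
ee_pos: [0.6063, 0.2301, 0.236]
tool_rot: [-0.8, -1.697, 1.697]
ft_force: [-0.2, -0.3, -1.2]
grip_width: 0.227
```

```bash
python3 look.py 13; python3 - <<'E'
from h import *
import pickle
a,b=pickle.load(open("f13.pkl","rb"))
crop(b,(305,160),66,50,12,"pics/s13.png")
E
```

```text
t 13.8333 ee [0.6063 0.2301 0.236 ] F [-0.2 -0.3 -1.2] T [0.05 0.21 0.08] head 39.53 y [ 0.  0. -1.] grip 0.227
TCP in uvw (mouth): [-30.7  -0.7  86. ]
pics/s13.png origin 272 135 scale 12
```

View pics/s13.png

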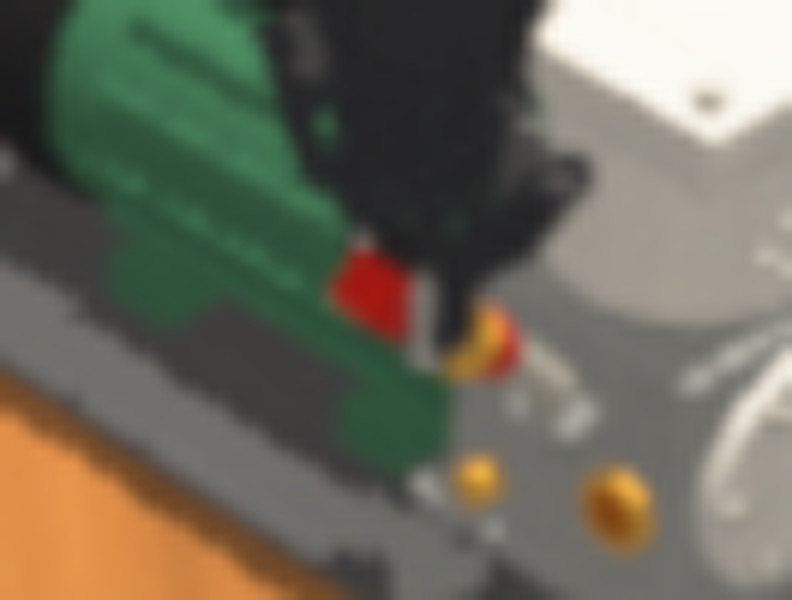

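Emit:
apply_moves(
  rows=[
    {"dp": [0, 0.001, -0.001], "roll": 0, "gripper": 0.005},
    {"dp": [0, 0.001, -0.001], "roll": 0, "gripper": 0.005},
    {"dp": [0, 0, 0], "roll": 0, "gripper": 0.005},
  ],
)

```text
time: 14.18
ee_pos: [0.6071, 0.2305, 0.2357]
tool_rot: [-0.798, -1.694, 1.699]
ft_force: [-9.3, -4.9, 9.7]
grip_width: 0.223
```

Emit:
apply_moves(
  rows=[
    {"dp": [0, 0.001, -0.001], "roll": 0, "gripper": 0.005},
    {"dp": [0, 0, 0], "roll": 0, "gripper": 0.005},
  ],
)

```text
time: 14.35
ee_pos: [0.6073, 0.2307, 0.2357]
tool_rot: [-0.797, -1.692, 1.7]
ft_force: [-15.1, -7.2, 17.0]
grip_width: 0.222
```

```bash
python3 look.py 14; python3 - <<'E'
from h import *
import pickle
a,b=pickle.load(open("f14.pkl","rb"))
crop(b,(305,160),66,50,12,"pics/s14.png")
E
```

```text
t 14.35 ee [0.6073 0.2307 0.2357] F [-15.1  -7.2  17. ] T [-1.2   2.55  0.11] head 39.53 y [-0.004 -0.003 -1.   ] grip 0.222
TCP in uvw (mouth): [-29.6  -0.9  85.7]
pics/s14.png origin 272 135 scale 12
```

View pics/s14.png

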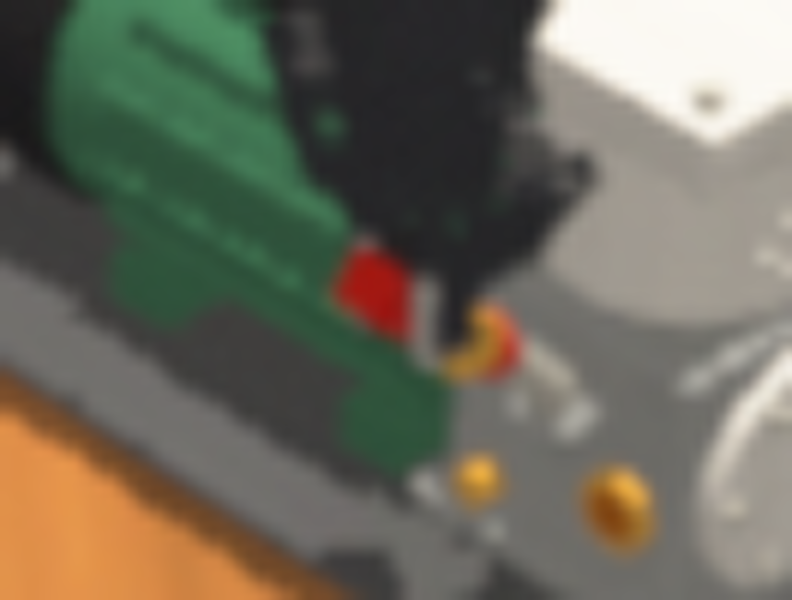

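```bash
python3 - <<'E'
from h import *
import pickle
a,b=pickle.load(open("f14.pkl","rb")); a0,b0=pickle.load(open("f0.pkl","rb"))
h=np.radians(39.6); e=np.array([np.cos(h),np.sin(h),0]);l=np.array([-e[1],e[0],0]);z=np.array([0,0,1.])
o=(-e+z)/2**.5; n=(e+z)/2**.5; M=np.array([.6295,.2502,.15])
t=np.linspace(0,2*np.pi,40)
def circ(s,r): return M+o*s+r*(np.cos(t)[:,None]*n+np.sin(t)[:,None]*l)
def draw(f,sets,name,org,sc=12,w=66,hh=50):
    im=cv2.resize(f["color"][org[1]:org[1]+hh,org[0]:org[0]+w],None,fx=sc,fy=sc,interpolation=cv2.INTER_CUBIC)
    for P,c in sets:
        q=((proj(f,P)-org+.5)*sc-.5).astype(np.int32); cv2.polylines(im,[q.reshape(-1,1,2)],True,c,1)
    cv2.imwrite(name,im)
draw(b0,[(circ(0,.0115),(0,255,0)),(circ(0,.009),(0,255,0))],"pics/ov0.png",(272,135))
draw(b,[(circ(0,.0115),(0,255,0)),(circ(0,.013),(255,255,0)),(circ(.006,.013),(255,255,0))],"pics/ov14.png",(272,135))
i0=cv2.imread("pics/ov0.png")[150:450,350:750]; i1=cv2.imread("pics/ov14.png")[150:450,350:750]
cv2.imwrite("pics/ov.png",np.hstack([i0,i1]))
E
```

```text
(no output)
```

View pics/ov.png

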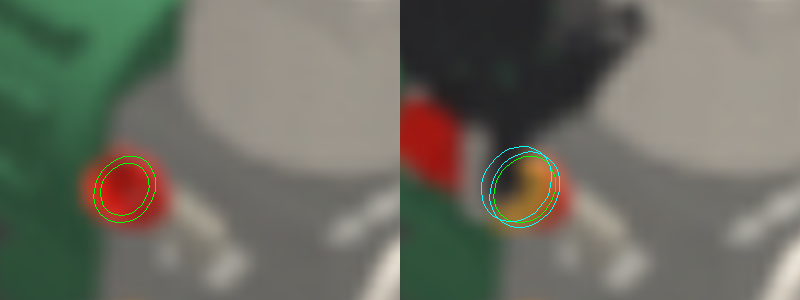

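Emit:
apply_moves(
  rows=[
    {"dp": [0, -0.002, 0.002], "roll": 0, "gripper": 0.005},
    {"dp": [0, -0.003, 0.003], "roll": 0, "gripper": 0.005},
    {"dp": [0, -0.004, 0.004], "roll": 0, "gripper": 0.005},
    {"dp": [0, -0.006, 0.006], "roll": 0, "gripper": 0.005},
    {"dp": [0, -0.006, 0.006], "roll": 0, "gripper": 0.005},
    {"dp": [0, -0.006, 0.006], "roll": 0, "gripper": 0.005},
    {"dp": [0, -0.006, 0.006], "roll": 0, "gripper": 0.005},
    {"dp": [0, -0.006, 0.006], "roll": 0, "gripper": 0.005},
    {"dp": [0, -0.006, 0.006], "roll": 0, "gripper": 0.005},
    {"dp": [0, -0.006, 0.006], "roll": 0, "gripper": 0.005},
    {"dp": [0, -0.006, 0.006], "roll": 0, "gripper": 0.005},
    {"dp": [0, -0.006, 0.006], "roll": 0, "gripper": 0.005},
    {"dp": [0, -0.006, 0.006], "roll": 0, "gripper": 0.005},
    {"dp": [0, 0, 0], "roll": 0, "gripper": 0.005},
  ],
)

```text
time: 15.62
ee_pos: [0.5551, 0.1873, 0.3041]
tool_rot: [-0.802, -1.697, 1.696]
ft_force: [-1.6, -0.9, -1.4]
grip_width: 0.222
```

```bash
python3 look.py 15; python3 - <<'E'
from h import *
import pickle
a,b=pickle.load(open("f15.pkl","rb"))
crop(b,(305,160),66,50,12,"pics/s15.png")
E
```

```text
t 15.6167 ee [0.5551 0.1873 0.3041] F [-1.6 -0.9 -1.4] T [-0.21  0.48  0.07] head 39.51 y [ 0.002 -0.    -1.   ] grip 0.222
TCP in uvw (mouth): [-97.4  -1.  154.1]
pics/s15.png origin 272 135 scale 12
```

View pics/s15.png

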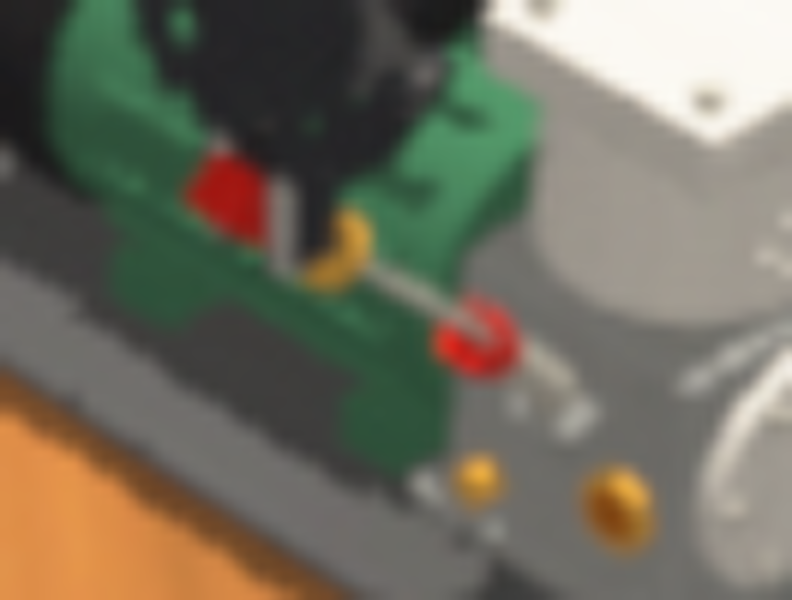

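Emit:
apply_moves(
  rows=[
    {"dp": [0, -0.0056, 0.0056], "roll": 0, "gripper": 0.005},
    {"dp": [0, -0.0056, 0.0056], "roll": 0, "gripper": 0.005},
    {"dp": [0, -0.0056, 0.0056], "roll": 0, "gripper": 0.005},
    {"dp": [0, -0.0056, 0.0056], "roll": 0, "gripper": 0.005},
    {"dp": [0, -0.0056, 0.0056], "roll": 0, "gripper": 0.005},
    {"dp": [0, -0.002, 0.002], "roll": 0, "gripper": 0.005},
    {"dp": [0, 0, 0], "roll": 0, "gripper": 0.005},
    {"dp": [0, 0, 0], "roll": 0, "gripper": 0.005},
  ],
)

```text
time: 16.38
ee_pos: [0.5322, 0.1688, 0.3325]
tool_rot: [-0.8, -1.697, 1.696]
ft_force: [-0.1, -1.0, -1.1]
grip_width: 0.222
```

```bash
python3 look.py 16; python3 - <<'E'
from h import *
import pickle
a,b=pickle.load(open("f16.pkl","rb"))
crop(b,(305,160),66,50,12,"pics/s16.png")
E
```

```text
t 16.3833 ee [0.5322 0.1688 0.3325] F [-0.1 -1.  -1.1] T [-0.    0.05  0.04] head 39.52 y [ 0.001  0.    -1.   ] grip 0.222
TCP in uvw (mouth): [-126.9   -0.7  182.5]
pics/s16.png origin 272 135 scale 12
```

View pics/s16.png

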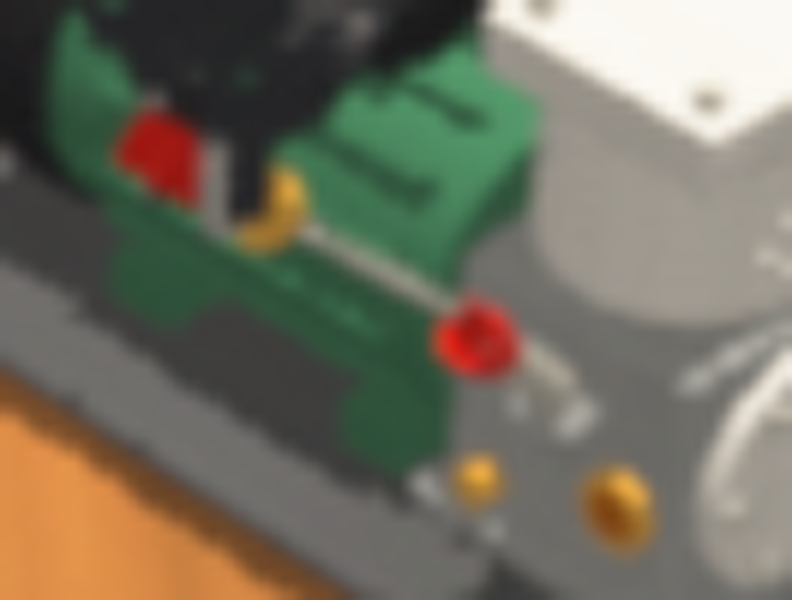

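View pics/l16.png

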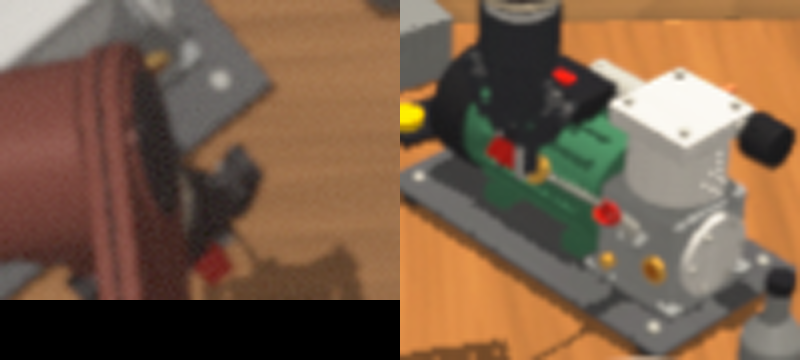

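```bash
cat >> h.py <<'E'
M0=np.array([.6295,.2502,.15])
def plane_uw(f,px,M=M0,hd=39.6,lat=-.0007):
    h=np.radians(hd); l=np.array([-np.sin(h),np.cos(h),0]); o,d=ray(f,px)
    t=(lat-(o-M)@l)/(d@l); return uv(o+t*d,M,h)
E
python3 - <<'E'
from h import *
import pickle
a,b=pickle.load(open("f16.pkl","rb"))
for n,c in [("tip",(453,301)),("rodstart",(310,230)),("mouth",(478,338)),("collar c",(272,210))]:
    q=plane_uw(b,cp(c,(272,135),12))*1000; print(n,q.round(1),"s",round((q[0]-q[2])/2**.5,1),"r",round((q[0]+q[2])/2**.5,1))
E
```

```text
tip [-12.5  -0.7  21.9] s -24.3 r 6.6
rodstart [-80.9  -0.7  81.6] s -114.9 r 0.5
mouth [ 0.7 -0.7  0.6] s 0.1 r 1.0
collar c [-98.2  -0.7  97.2] s -138.1 r -0.7
```

Emit:
apply_moves(
  rows=[
    {"dp": [0, -0.0035, 0.0035], "roll": 0, "gripper": 0.005},
    {"dp": [0, -0.0035, 0.0035], "roll": 0, "gripper": 0.005},
    {"dp": [0, 0, 0], "roll": 0, "gripper": 0.005},
    {"dp": [0, 0, 0], "roll": 0, "gripper": 0.005},
    {"dp": [0, 0, 0], "roll": 0, "gripper": 0.005},
  ],
)

```text
time: 16.9
ee_pos: [0.5268, 0.1644, 0.3393]
tool_rot: [-0.8, -1.697, 1.696]
ft_force: [0.8, 0.4, -0.6]
grip_width: 0.217
```

```bash
python3 look.py 17; python3 - <<'E'
from h import *
import pickle
a,b=pickle.load(open("f17.pkl","rb"))
crop(b,(305,160),66,50,12,"pics/s17.png")
E
```

```text
t 16.9 ee [0.5268 0.1644 0.3393] F [ 0.8  0.4 -0.6] T [ 0.03  0.01 -0.04] head 39.53 y [ 0.  0. -1.] grip 0.217
TCP in uvw (mouth): [-133.8   -0.6  189.3]
pics/s17.png origin 272 135 scale 12
```

View pics/s17.png

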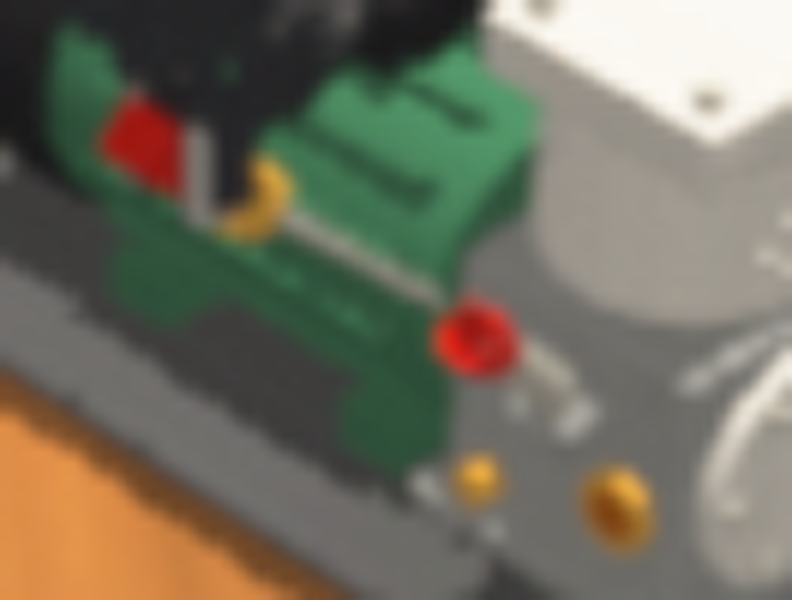

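Emit:
apply_moves(
  rows=[
    {"dp": [0, 0.0054, -0.0054], "roll": 0, "gripper": 0.005},
    {"dp": [0, 0.0054, -0.0054], "roll": 0, "gripper": 0.005},
    {"dp": [0, 0.0054, -0.0054], "roll": 0, "gripper": 0.005},
    {"dp": [0, 0.0054, -0.0054], "roll": 0, "gripper": 0.005},
    {"dp": [0, 0.0054, -0.0054], "roll": 0, "gripper": 0.005},
    {"dp": [0, 0.0015, 0.0025], "roll": 0, "gripper": 0.005},
    {"dp": [0, 0.0015, 0.0025], "roll": 0, "gripper": 0.005},
    {"dp": [0, 0.0048, 0.0046], "roll": 0, "gripper": 0.005},
    {"dp": [0, 0.0048, 0.0046], "roll": 0, "gripper": 0.005},
    {"dp": [0, 0.0052, 0.0042], "roll": 0, "gripper": 0.005},
    {"dp": [0, 0.0052, 0.0042], "roll": 0, "gripper": 0.005},
    {"dp": [0, 0, 0], "roll": 0, "gripper": 0.005},
  ],
)

```text
time: 18.0
ee_pos: [0.5296, 0.1667, 0.2887]
tool_rot: [-0.8, -1.696, 1.696]
ft_force: [1.7, 1.5, 2.2]
grip_width: 0.22
```

```bash
python3 look.py 18; python3 - <<'E'
from h import *
import pickle
a,b=pickle.load(open("f18.pkl","rb"))
crop(b,(305,160),66,50,12,"pics/s18.png")
E
```

```text
t 18.0 ee [0.5296 0.1667 0.2887] F [1.7 1.5 2.2] T [ 0.68 -0.77 -0.02] head 39.5 y [ 0.  0. -1.] grip 0.22
TCP in uvw (mouth): [-130.2   -0.7  138.7]
pics/s18.png origin 272 135 scale 12
```

View pics/s18.png

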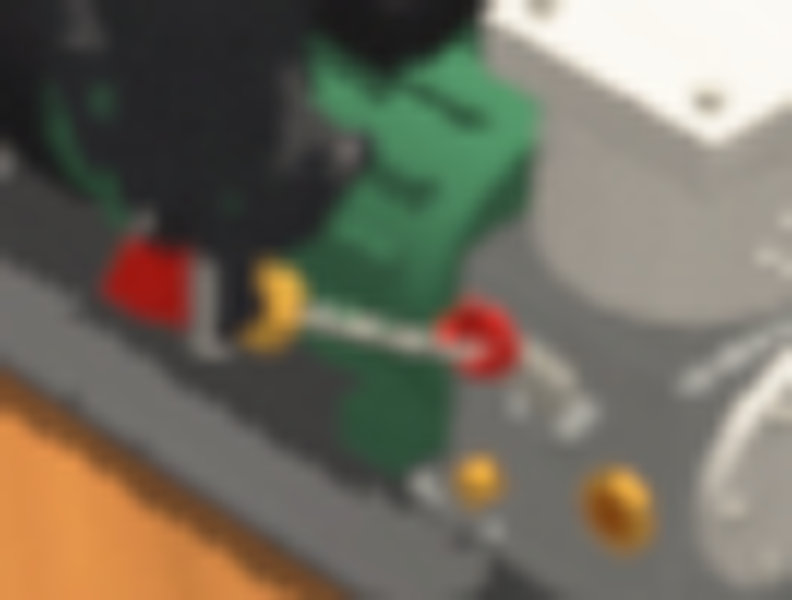

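Emit:
apply_moves(
  rows=[
    {"dp": [0, 0.0056, 0.0037], "roll": 0, "gripper": 0.005},
    {"dp": [0, 0.0056, 0.0036], "roll": 0, "gripper": 0.005},
    {"dp": [0, 0.0058, 0.0033], "roll": 0, "gripper": 0.005},
    {"dp": [0, 0.0058, 0.0031], "roll": 0, "gripper": 0.005},
    {"dp": [0, 0.0061, 0.0027], "roll": 0, "gripper": 0.005},
    {"dp": [0, 0.0061, 0.0026], "roll": 0, "gripper": 0.005},
    {"dp": [0, 0.0063, 0.0022], "roll": 0, "gripper": 0.005},
    {"dp": [0, 0.0064, 0.0021], "roll": 0, "gripper": 0.005},
    {"dp": [0, 0, 0], "roll": 0, "gripper": 0.005},
  ],
)

```text
time: 18.85
ee_pos: [0.5112, 0.1521, 0.2396]
tool_rot: [-0.798, -1.694, 1.697]
ft_force: [0.2, -0.3, 3.0]
grip_width: 0.226
```

```bash
python3 look.py 19; python3 - <<'E'
from h import *
import pickle
a,b=pickle.load(open("f19.pkl","rb"))
crop(b,(305,160),66,50,12,"pics/s19.png")
E
```

```text
t 18.85 ee [0.5112 0.1521 0.2396] F [ 0.2 -0.3  3. ] T [ 0.28 -0.44 -0.06] head 39.51 y [-0.003 -0.    -1.   ] grip 0.226
TCP in uvw (mouth): [-153.7   -0.2   89.6]
pics/s19.png origin 272 135 scale 12
```

View pics/s19.png

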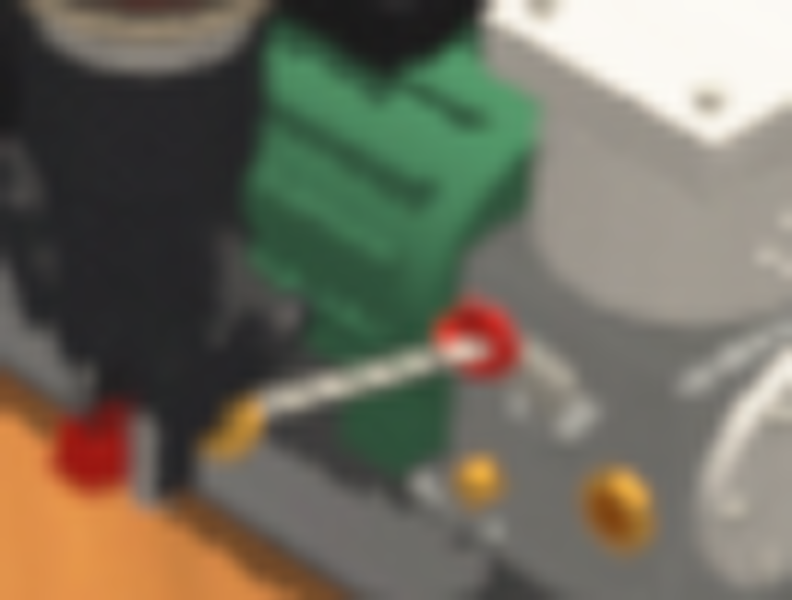

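Emit:
apply_moves(
  rows=[
    {"dp": [0, 0.0064, 0.0016], "roll": 0, "gripper": 0.005},
    {"dp": [0, 0.0065, 0.0013], "roll": 0, "gripper": 0.005},
    {"dp": [0, 0.0066, 0.0011], "roll": 0, "gripper": 0.005},
    {"dp": [0, 0.0066, 0.0009], "roll": 0, "gripper": 0.005},
    {"dp": [0, 0.0066, 0.0005], "roll": 0, "gripper": 0.005},
    {"dp": [0, 0.0066, 0.0003], "roll": 0, "gripper": 0.005},
    {"dp": [0, 0.0055, 0], "roll": 0, "gripper": 0.005},
    {"dp": [0, 0, 0], "roll": 0, "gripper": 0.005},
  ],
)

```text
time: 19.62
ee_pos: [0.507, 0.1485, 0.195]
tool_rot: [-0.798, -1.694, 1.697]
ft_force: [-0.6, -1.1, 2.8]
grip_width: 0.222
```

```bash
python3 look.py 20; python3 - <<'E'
from h import *
import pickle
a,b=pickle.load(open("f20.pkl","rb"))
crop(b,(305,165),66,50,12,"pics/s20.png")
E
```

```text
t 19.6167 ee [0.507  0.1485 0.195 ] F [-0.6 -1.1  2.8] T [ 0.05 -0.17 -0.09] head 39.52 y [-0.003 -0.001 -1.   ] grip 0.222
TCP in uvw (mouth): [-159.2   -0.3   45. ]
pics/s20.png origin 272 140 scale 12
```

View pics/s20.png

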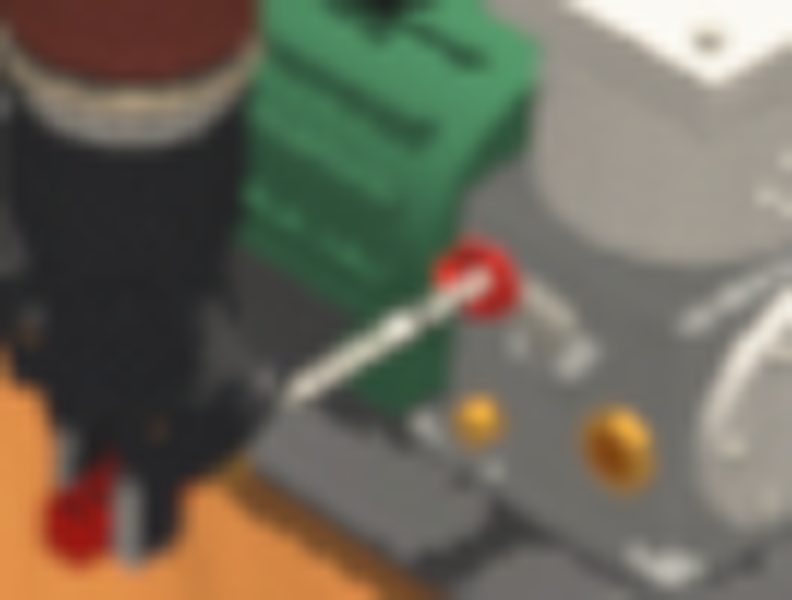

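Emit:
apply_moves(
  rows=[
    {"dp": [0, -0.001, 0.002], "roll": 0, "gripper": 0.005},
    {"dp": [0, 0, 0.004], "roll": 0, "gripper": 0.005},
    {"dp": [0, 0, 0.008], "roll": 0, "gripper": 0.005},
    {"dp": [0, 0, 0.012], "roll": 0, "gripper": 0.005},
    {"dp": [0, 0, 0.01], "roll": 0, "gripper": 0.005},
    {"dp": [0, 0, 0.004], "roll": 0, "gripper": 0.005},
    {"dp": [0, 0, 0], "roll": 0, "gripper": 0.005},
  ],
)

```text
time: 20.3
ee_pos: [0.476, 0.1227, 0.1976]
tool_rot: [-0.8, -1.696, 1.696]
ft_force: [0.4, 0.5, -1.2]
grip_width: 0.221
```

```bash
python3 look.py 21; python3 - <<'E'
from h import *
import pickle
a,b=pickle.load(open("f21.pkl","rb"))
crop(b,(300,170),66,50,12,"pics/s21.png")
crop(a,(170,170),66,50,12,"pics/t21.png")
E
```

```text
t 20.3 ee [0.476  0.1227 0.1976] F [ 0.4  0.5 -1.2] T [-0.03  0.06  0.02] head 39.49 y [-0.001 -0.    -1.   ] grip 0.221
TCP in uvw (mouth): [-199.6   -0.4   47.6]
pics/s21.png origin 267 145 scale 12
pics/t21.png origin 137 145 scale 12
```

View pics/s21.png

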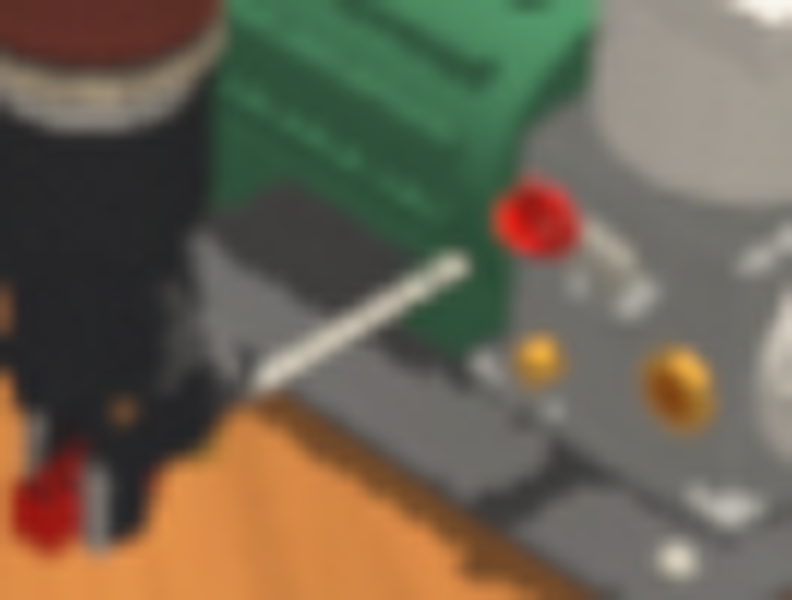

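View pics/t21.png

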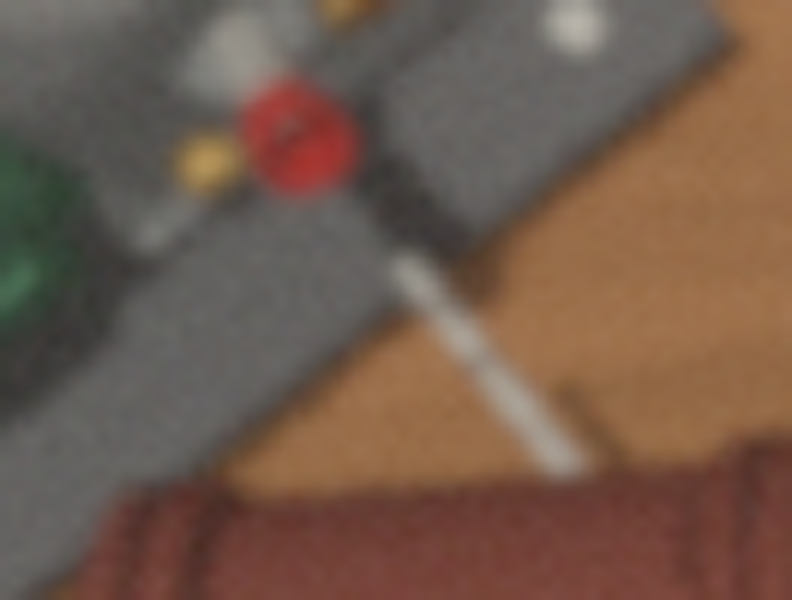

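```bash
python3 - <<'E'
from h import *
import pickle
a,b=pickle.load(open("f21.pkl","rb"))
T,e=tri(a,cp((408,266),(137,145),12),b,cp((460,264),(267,145),12)); print("tip",T,e)
S=plane_uw(b,cp((265,382),(267,145),12))*1000; print(S)
U=uv(T,M0,np.radians(39.6))*1000; print("tip uvw",U, "tilt deg (+down)",np.degrees(np.arctan2(S[2]-U[2],U[0]-S[0])))
ee=np.array([.476,.1227,.1976-.055]); d=T-ee; print(np.linalg.norm(d),np.degrees(np.arctan2(d[1],d[0])),np.degrees(np.arcsin(d[2]/np.linalg.norm(d))))
E
```

```text
tip [0.60127014 0.22470586 0.15106979] 0.0018454354324962921
[-123.69267308   -0.7          -4.26376272]
tip uvw [-38.00205659  -1.6491774    1.06978807] tilt deg (+down) -3.561606306147685
0.16177002506612392 39.15548394133748 3.001205553871478
```

Emit:
apply_moves(
  rows=[
    {"dp": [0, -0.005, 0.002], "roll": 0, "gripper": 0.005},
    {"dp": [0, -0.012, 0], "roll": 3, "gripper": 0.005},
    {"dp": [0, -0.014, 0], "roll": 6, "gripper": 0.005},
    {"dp": [0, -0.014, 0], "roll": 6.5, "gripper": 0.005},
    {"dp": [0, -0.014, 0], "roll": 6.5, "gripper": 0.005},
    {"dp": [0, -0.014, 0], "roll": 6.5, "gripper": 0.005},
    {"dp": [0, -0.014, 0], "roll": 6.5, "gripper": 0.005},
    {"dp": [0, -0.009, 0], "roll": 6.5, "gripper": 0.005},
    {"dp": [0, 0, 0], "roll": 6.5, "gripper": 0.005},
    {"dp": [0, 0, 0], "roll": 6, "gripper": 0.005},
    {"dp": [0, 0, 0], "roll": 4, "gripper": 0.005},
    {"dp": [0, 0, 0], "roll": 1.5, "gripper": 0.005},
    {"dp": [0, 0, 0], "roll": 0, "gripper": 0.005},
  ],
)

```text
time: 21.48
ee_pos: [0.4756, 0.1222, 0.2942]
tool_rot: [-1.355, -0.949, 0.948]
ft_force: [0.9, -0.1, -0.3]
grip_width: 0.223
```

```bash
python3 look.py 22
```

```text
t 21.4833 ee [0.4756 0.1222 0.2942] F [ 0.9 -0.1 -0.3] T [-0.    0.02 -0.02] head -20.01 y [ 0.  0. -1.] grip 0.223
TCP in uvw (mouth): [-200.1   -0.5  144.2]
```

Emit:
apply_moves(
  rows=[
    {"dp": [-0.01, 0, -0.002], "roll": 0, "gripper": 0.005},
    {"dp": [-0.02, 0, -0.005], "roll": 0, "gripper": 0.005},
    {"dp": [-0.025, 0, -0.006], "roll": 0, "gripper": 0.005},
    {"dp": [-0.025, 0, -0.006], "roll": 0, "gripper": 0.005},
    {"dp": [-0.025, 0, -0.006], "roll": 0, "gripper": 0.005},
    {"dp": [-0.025, 0, -0.006], "roll": 0, "gripper": 0.005},
    {"dp": [-0.025, 0, -0.006], "roll": 0, "gripper": 0.005},
    {"dp": [-0.025, 0, -0.006], "roll": 0, "gripper": 0.005},
    {"dp": [-0.025, 0, -0.006], "roll": 0, "gripper": 0.005},
    {"dp": [-0.025, 0, -0.006], "roll": 0, "gripper": 0.005},
    {"dp": [-0.02, 0, -0.005], "roll": 0, "gripper": 0.005},
    {"dp": [-0.01, 0, -0.003], "roll": 0, "gripper": 0.005},
    {"dp": [0, 0, 0], "roll": 0, "gripper": 0.005},
  ],
)

```text
time: 22.67
ee_pos: [0.4454, -0.1459, 0.2938]
tool_rot: [-1.356, -0.947, 0.947]
ft_force: [-0.6, 0.8, -1.3]
grip_width: 0.223
```

```bash
python3 look.py 23; python3 - <<'E'
from h import *
import pickle
a,b=pickle.load(open("f23.pkl","rb"))
crop(b,(290,190),100,75,8,"pics/s23.png")
crop(a,(350,190),100,75,8,"pics/t23.png")
E
```

```text
t 22.6667 ee [ 0.4454 -0.1459  0.2938] F [-0.6  0.8 -1.3] T [0.05 0.06 0.04] head -20.12 y [-0.    -0.001 -1.   ] grip 0.223
TCP in uvw (mouth): [-394.3 -187.9  143.8]
pics/s23.png origin 240 152 scale 8
pics/t23.png origin 300 152 scale 8
```

View pics/s23.png

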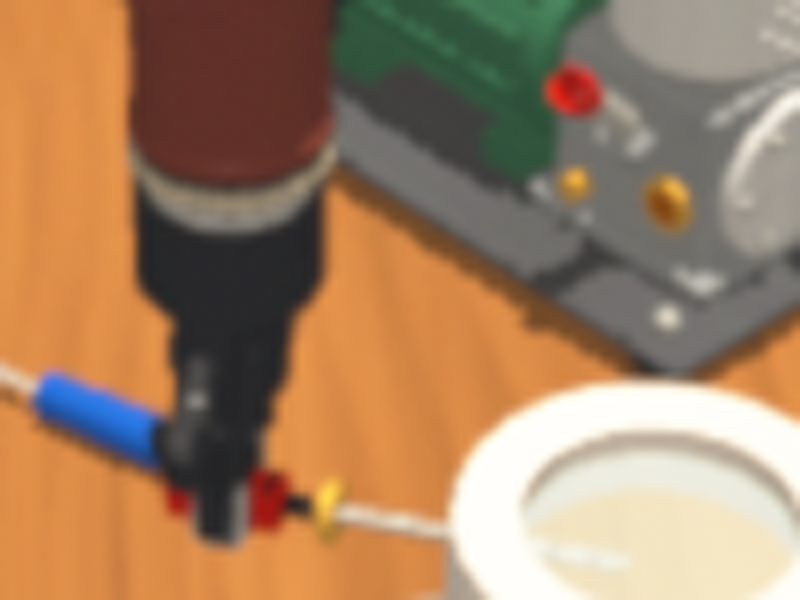

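View pics/t23.png

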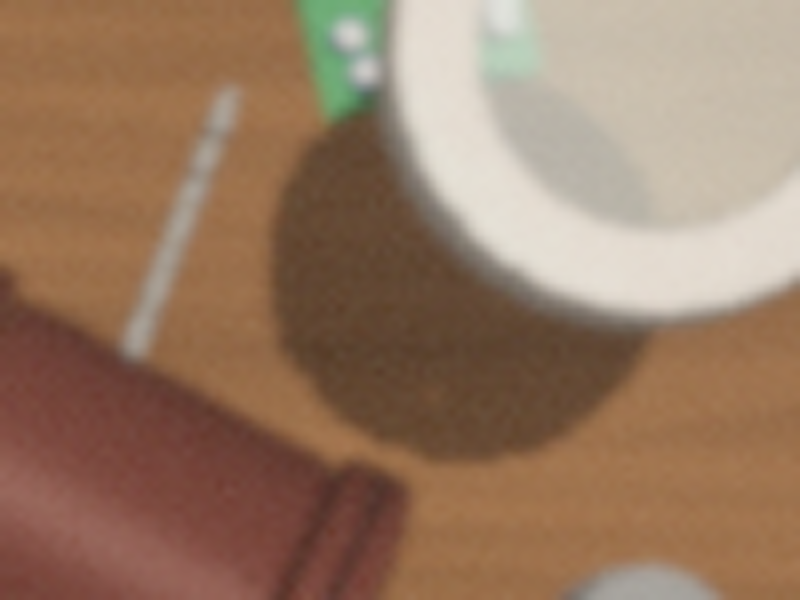

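```bash
python3 - <<'E'
from h import *
import pickle
a,b=pickle.load(open("f23.pkl","rb"))
tp=cp((230,92),(300,152),8); print(atz(a,tp,.247)); T,e=tri(a,tp,b,cp((627,561),(240,152),8)); print("tip",T,e)
ee=np.array([.4454,-.1459,.2388]); d=T-ee; print(np.linalg.norm(d),np.degrees(np.arctan2(d[1],d[0])),np.degrees(np.arcsin(d[2]/np.linalg.norm(d))))
# lens circle fit in initial top frame: ring outer
a0,b0=pickle.load(open("f0.pkl","rb"))
L=np.array([.5945,-.3165,.347]); t=np.linspace(0,2*np.pi,60)
for f,n,org in ((a0,"top",(335,115)),(b0,"side",(275,185))):
    im=cv2.resize(f["color"][org[1]:org[1]+90,org[0]:org[0]+110],None,fx=5,fy=5,interpolation=cv2.INTER_CUBIC)
    for r,z in ((.077,.335),(.05,.347)):
        P=np.stack([L[0]+r*np.cos(t),L[1]+r*np.sin(t),z+0*t],1); q=((proj(f,P)-org+.5)*5).astype(np.int32)
        cv2.polylines(im,[q.reshape(-1,1,2)],True,(0,0,255),1)
    cv2.imwrite(f"pics/lens_{n}.png",im)
cv2.imwrite("pics/lens.png",np.vstack([cv2.imread("pics/lens_top.png"),cv2.imread("pics/lens_side.png")])[:600*2:1])
E
python3 -c "
import cv2;import numpy as np
i=np.hstack([cv2.imread('pics/lens_top.png'),cv2.imread('pics/lens_side.png')]);cv2.imwrite('pics/lens.png',cv2.resize(i,(800,327)))"
```

```text
[ 0.59774779 -0.20331417  0.247     ]
tip [ 0.59824665 -0.20320488  0.24864823] 0.0015154459494722454
0.16353267776335476 -20.551898865855787 3.452544096252702
```

View pics/lens.png

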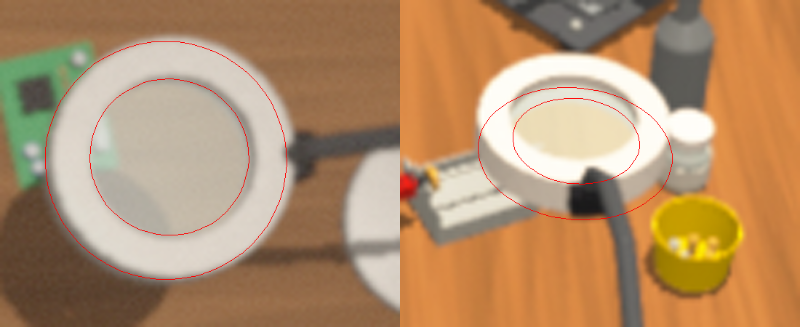

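Emit:
apply_moves(
  rows=[
    {"dp": [-0.007, 0, -0.002], "roll": 0, "gripper": 0.005},
    {"dp": [-0.013, 0, -0.0037], "roll": 0, "gripper": 0.005},
    {"dp": [-0.013, 0, -0.0037], "roll": 0, "gripper": 0.005},
    {"dp": [-0.013, 0, -0.0037], "roll": 0, "gripper": 0.005},
    {"dp": [-0.013, 0, -0.0037], "roll": 0, "gripper": 0.005},
    {"dp": [-0.013, 0, -0.0037], "roll": 0, "gripper": 0.005},
    {"dp": [-0.013, 0, -0.0037], "roll": 0, "gripper": 0.005},
    {"dp": [-0.01, 0, -0.003], "roll": 0, "gripper": 0.005},
    {"dp": [-0.006, 0, -0.002], "roll": 0, "gripper": 0.005},
    {"dp": [-0.004, 0, -0.001], "roll": 0, "gripper": 0.005},
    {"dp": [0, 0, 0], "roll": 0, "gripper": 0.005},
    {"dp": [0, 0, 0], "roll": 0, "gripper": 0.005},
    {"dp": [0, 0, 0], "roll": 0, "gripper": 0.005},
  ],
)

```text
time: 23.85
ee_pos: [0.4384, -0.2524, 0.2936]
tool_rot: [-1.354, -0.949, 0.949]
ft_force: [0.0, -0.2, -0.9]
grip_width: 0.226
```

```bash
python3 look.py 24; python3 - <<'E'
from h import *
import pickle
a,b=pickle.load(open("f24.pkl","rb"))
crop(b,(300,215),100,75,8,"pics/s24.png")
crop(a,(370,180),100,75,8,"pics/t24.png")
cv2.imwrite("pics/top24.png",a["color"])
E
```

```text
t 23.85 ee [ 0.4384 -0.2524  0.2936] F [ 0.  -0.2 -0.9] T [ 0.01  0.05 -0.01] head -19.95 y [-0.  0. -1.] grip 0.226
TCP in uvw (mouth): [-467.7 -265.5  143.6]
pics/s24.png origin 250 177 scale 8
pics/t24.png origin 320 142 scale 8
```

View pics/s24.png

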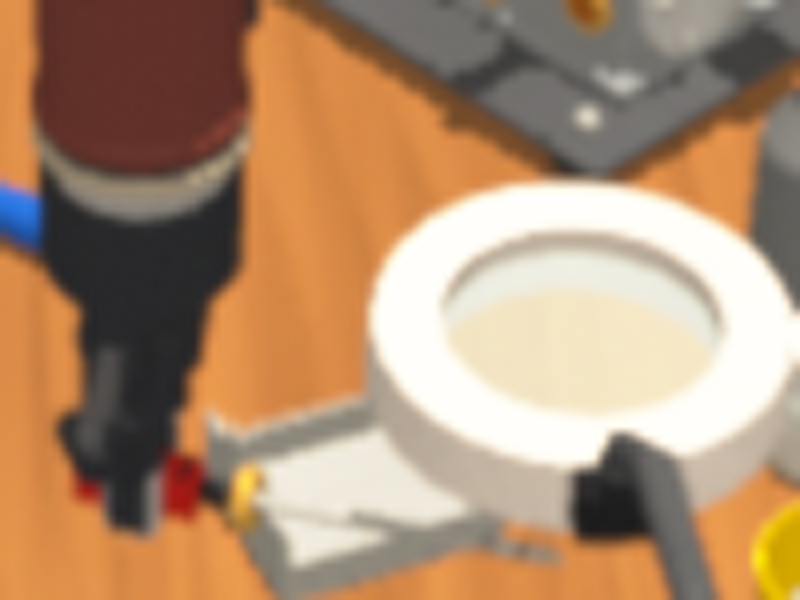

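View pics/t24.png

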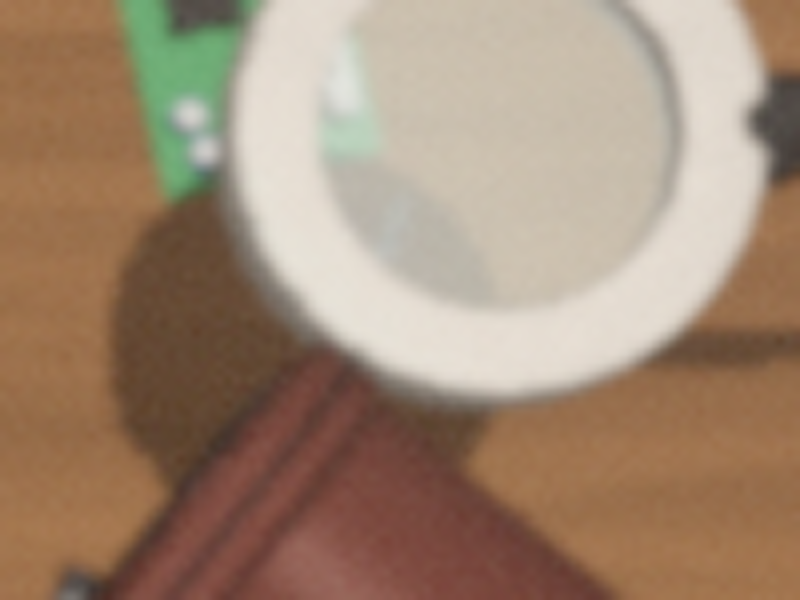

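View pics/top24.png

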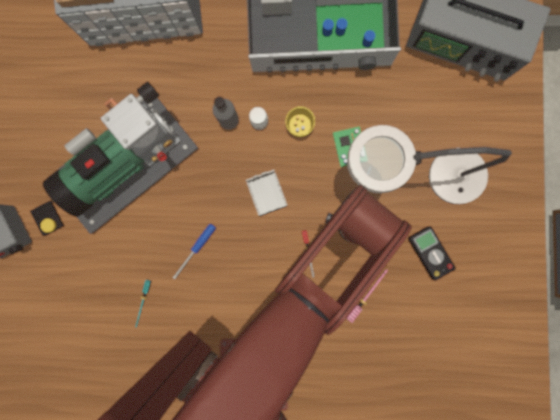

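```bash
python3 - <<'E'
from h import *
import pickle
a,b=pickle.load(open("f24.pkl","rb"))
print(atz(b,cp((555,553),(250,177),8),.2485), proj(a,[[.5912,-.3098,.2485]]),proj(b,[[.5912,-.3098,.2485]]))
S=cp((215,490),(250,177),8)
a0,b0=pickle.load(open("f0.pkl","rb"))
for n,box in {"tub":(285,105,317,140),"jar":(247,105,270,130),"bottle":(212,95,240,130),"meter":(408,225,457,280),"scr":(172,222,217,280)}.items():
    x0,y0,x1,y1=box; d=cv2.absdiff(a["color"][y0:y1,x0:x1],a0["color"][y0:y1,x0:x1]).mean(); print(n,round(d,1))
E
```

```text
[ 0.59003424 -0.3095706   0.2485    ] [[370.58751143 165.74591921]] [[319.33162193 245.72911542]]
tub 6.3
jar 6.7
bottle 5.2
meter 5.6
scr 5.9
```

```bash
python3 -c "
from bench import job,telemetry
s=telemetry.state();print(s['time'],s['qvel'].round(4),s['grip_width'])
print(job.sign_off())"
```

```text
23.95 [ 0.0015 -0.0014  0.0011 -0.0016 -0.0003 -0.001 ] 0.2222269013704975
the job is handed in; nothing more can be done
None
```

I handed the job in at 23.95 s. The dipstick went fully home in the tube, came out again, and is now held still under the magnifier lens. The sign-off gives no verdict, so everything below is from my own measurements.

- **Tilting the stick:** the gripper can only point down. I tilted the stick to the 45° bore by pivoting it in the jaws against the tube's flare, and used the flare's lower lip to level it again afterwards. It slipped about 4 mm along the jaws while tilting.
- **Pushed home:** the stick met a hard stop of about 24 N along the bore, and the collar lined up with the mouth in the side picture. The picture alone could not separate fully home from a few mm short, so the force stop is the main evidence.
- **Drawn out:** the tip stood about 25 mm outside the mouth for over 0.1 s, still gripped.
- **Final pose:** the tip is about 8 mm from the lens axis and about 98 mm below the lens. The stick sits about 3.5° off level, tip up, with the gripper steady and outside force on the tool near zero.
- **Bystanders:** the tub, jar, oil bottle, multimeter and screwdriver look unchanged between the first and last pictures. I only glanced at the board, and I did not check the spool, which the arm may have hidden. The arm did not go near either of them.

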